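Send the used ear specula into the soak tank

ROBOT

A 7-joint arm with a two-finger parallel gripper is mounted at the origin on the work surface. World frame = base frame: x ahead of the robot, y to its left, z up, the work surface at z = 0. Lengths are in m, angles in rad, forces in N, time in s.
With the tool pointing down it reaches from about 0.425 to 0.825 m from the base axis. Payload 3.6 kg.
Tool frame: the origin (TCP) lies between the finger pads; the fingertips stand 25 mm ahead of it and the grasp point (between the pads) lies 6 mm ahead of it; x points along the fingers, y is the direction in which the jaws open and shut, and the axes are right-handed (so a half turn about x gives the same grasp; the last joint's range is limited). The gripper opens to 85 mm and grips with 20 to 120 N. Pads are 22 mm wide; open, the fingers measure 114 mm over their backs; the gripper's body (76 mm by 85 mm) begins 54 mm behind the grasp point. The pads swing forward as they close: fully open they stand 13 mm farther back than shut.
Start: joints at [1.248, 0.615, -0.013, 1.423, 0.008, 1.103, -0.04], TCP at [0.19, -0.622, 0.256] pointing down, gripper open.
Joint ranges: [-3.12, 3.12], [-0.3, 2.06], [-1.34, 1.32], [0.26, 2.42], [-1.36, 4.5], [0.01, 1.98], [-2.84, 2.84]. Speed limits (rad/s): [2.79, 2.79, 3.14, 3.14, 3.14, 3.14, 3.14].

INTERFACE

Orientations are given as a rotation vector (axis times angle).
In Python, from rig import robot gives the robot as it stands.
- The arm moves only by the tool step_arm, never from a script. Its argument "motion" is a list of rows, each an object of numbers: "jaw": the closure in counts, from 0 (fully open) to 255 (shut); "x", "y", "z": the shift along the world's x, y, z in cm; "rx", "ry", "rz": the turn, a rotation vector about the world's x, y, z in units of 5 degrees (1.0 is 5 degrees). A call has exactly 8 rows; each row is the pose to reach, as a shift and turn from the pose commanded when the call began; what a row does not reach only later rows make up. A row lasts 1/10 s, in which the tool goes at most 50 mm and 8.59 degrees, less where a joint would pass 70% of its speed; a pose out of reach is approached as far as the arm can. A call with a gripper value outside its range is refused whole. The fingers move at their own pace and stop on an object; "newtons" is the grip in N (left out, the last holds). Time passes only in rows, so rows that repeat a pose let the fingers close, or fill a call up. It gives the time, the measured TCP pose, the force and the opening at its end, in the units of the state.
- robot.get_state(): the state, without advancing time (a new reading comes with each control period).
- robot.snapshot(name): name is "side" or "top" or "wrist"; returns a dict with "pixels" (400x640x3 uint8, red, green, blue), "z_map" (400x640 float32, m along the optical axis (not along the pixel's ray), 0 where there is no reading), "intrinsics" (3x3 intrinsics, pixels), "position" and "attitude" of the camera in the world. Camera axes: x right, y down, z forward; pixel columns grow to the right and rows downward; lengths in m; the calibration is good to about 2 mm. A picture is of the moment at which its call begins.
- robot.close_job(): hands the job in, once; it reports no verdict.
Trained networks look in a picture, given as the dict that the camera call returned (one of the last four; its "shot" number tells which), for a name from the list of things; names that differ only in an ending like _2 or _b are one class to them, and where a whole thing is asked for, a point or a joint stands for the part that bears it (a point fixed in the world has none). Each returns a list of dicts, best first, with "p" (0 to 1); they miss things now and then, are a little off and sometimes report something else, mostly with a low value. They report only what shows in the picture. A call takes as long as a camera call. They do not tell look-alikes from the thing itself.
- robot.look_for(picture, thing): "rect" ([centre column, centre row, width, height] in pixels, round what is visible of it).
- robot.regions_of(picture, thing): "region" (400x640 bool, what is visible of it) and "rect" ([centre column, centre row, width, height] in pixels, round what is visible of it).
- robot.tip_of(picture, thing): "centre" ([column, row] in pixels: a listed point, or the origin of a listed thing).
The state is a dict: "time_s": time; "joints": joint angles; "joint_velocities": joint speeds; "effort": joint torques, N m; "eef_pos": TCP position; "orientation": TCP orientation; "ft_force": force on the tool from outside, world axes, zero at the start; "torque": the same for the moment, N m; "width": finger opening in m.
Only numpy, scipy, OpenCV 4.12 (cv2) and the standard library are available. Lean on these libraries where they do the work, as an engineer would, in place of code of your own. Each camera call takes 0.05 s, during which the arm holds its last target. There are 200 camera calls.

TASK

Put every used ear speculum into the steel boat, slide the boat level through the slot of the soak tank and tip it inside so that they all drop into the tank, without letting the boat touch the slotted cover plate; then lay the empty boat back on its long mat as it lay, and after that press the start button fully down. The bottle of cleaner has toppled in front of the slot: at any time before you finish, stand it upright in the middle of its small square mat. Leave everything else where it is.

Things in the scene. Friction and masses are not known exactly. Their poses are not given: they have to be found in the camera images.
- tank: fixed soak tank, 270 mm wide, 215 deep, 225 high, steel below, clear above, closed all round and on top but for the slot in its front plate. Origin: on the worktop under the middle of the plate's outer face; x into the tank, y left, z up. Inner floor 12 mm up, walls 6 mm. A grey pod 70 x 60 mm (x, y), 45 mm high, centred at x -30, y -165 mm, carries the start button
- cover: white upright cover plate, 6 mm thick, 270 x 225 mm, that forms the front of the tank; same origin and axes as the tank. It has one slot, 88 mm wide and 62 mm high, sill 100 mm above the worktop, in the middle of its width
- slot (a point): centre of the slot, in the outer face of the cover plate, 131 mm above the worktop; x points into the tank
- start (a joint): start button on the control pod, pressed downward: 0 = up, 0.006 m = fully down (spring, about 4 N when fully down)
- start_top (a point): middle of the top of the start button's cap (28 mm wide)
- boat: steel boat, about 0.22 kg. Trough 124 mm long, 64 wide: flat floor 26 mm wide, 3 thick, sides rising at 30 degrees to 14 mm, end walls 15 mm high. Behind it a 10 mm round shaft (axis 10 mm above the underside), then a black grip block. Origin: middle of the trough's underside; x to the nose, z up. Nose at x +62, block's back at x -215 mm. Starts level on its mat
- grip (a point): middle of the boat's grip block, at x -190, z +28 mm in the boat's frame; the block is 50 mm long, 22 mm wide (y), and runs from z 0 to 44 mm. Specula leave the trough when the boat is rolled about its shaft by some 55 to 60 degrees
- boat_mat: black rubber mat, 300 x 110 x 2 mm, fixed, left of the tank: the boat's place. Origin: middle of its underside; x along its length, away from the robot
- boat_place (a point): where the boat's origin (middle of the trough) belongs, on the mat 76 mm ahead of its middle; the boat lies along the mat, grip towards the robot
- bottle: white square bottle of cleaner, 50 x 50 mm, body 110 mm high, round grey cap 32 mm wide on top, 142 mm high in all, about 0.3 kg. Origin: middle of its base; z points from base to cap. Starts lying on one side on the worktop in front of the slot
- bottle_mat: square rubber mat, 100 x 100 x 3 mm, fixed, on the right: the bottle's place. Origin: middle of its underside
- spec0: used steel ear speculum: a collar 22 mm wide and 12 mm high below a cone that tapers from 20 to 9 mm, 30 mm high in all, 20 g. Origin: middle of the wide end; z points to the narrow end. Starts standing on the wide end at the front right of the worktop; three to five are there (all alike)
- spec1: used steel ear speculum: a collar 22 mm wide and 12 mm high below a cone that tapers from 20 to 9 mm, 30 mm high in all, 20 g. Origin: middle of the wide end; z points to the narrow end. Starts standing on the wide end at the front right of the worktop; three to five are there (all alike)
- spec2: used steel ear speculum: a collar 22 mm wide and 12 mm high below a cone that tapers from 20 to 9 mm, 30 mm high in all, 20 g. Origin: middle of the wide end; z points to the narrow end. Starts standing on the wide end at the front right of the worktop; three to five are there (all alike)
- spec3: used steel ear speculum: a collar 22 mm wide and 12 mm high below a cone that tapers from 20 to 9 mm, 30 mm high in all, 20 g. Origin: middle of the wide end; z points to the narrow end. Starts standing on the wide end at the front right of the worktop; three to five are there (all alike)
- spec4: used steel ear speculum: a collar 22 mm wide and 12 mm high below a cone that tapers from 20 to 9 mm, 30 mm high in all, 20 g. Origin: middle of the wide end; z points to the narrow end. Starts standing on the wide end at the front right of the worktop; three to five are there (all alike)
- cotton_jar: bystander: glass jar with a steel cap, 36 mm wide, 50 mm high; it stands among the specula
- dish: bystander: open steel dish, 110 x 200 x 35 mm, front right
- gel: bystander: white bottle, 52 mm wide, 130 mm high, on the left
- tape: bystander: roll of tape lying flat, 64 mm wide, 19 mm high, on the left
- depressor: bystander: steel spatula about 170 mm long, lying close to the robot
- cup: bystander: open steel cup, 66 mm wide, 75 mm high, right and close to the robot
Things that resemble listed ones, but are neither listed nor needed, are in the scene too. Leave any blue or turquoise look-alike of the bottle alone.

How it is judged:
By the outcome, as a careful person would: the job done as asked, in the order asked, and still so for the second after the job is handed in, with the robot touching nothing.
Of spec0, spec1, spec2, spec3, spec4 only 3 to 5 are there at a start; the rules pass over those that are not, and their reading is None.
At some moment in a run one of spec0, spec1, spec2, spec3, spec4 may be knocked a few centimetres aside while the robot is not near it.
It also fails if it takes over 210 s, if anything falls off the work surface, if the arm or the gripper's body presses on something with over 40 N, if the wrist force passes 120 N, or if a joint passes its speed limit or range.

## Working session

There is one attempt and no reset: what is moved stays moved. The work goes in short steps, Python scripts to look and compute and a tool call to move; the robot and the scene stay as the last step left them, time stands still between calls to the robot, and variables do not carry over. Pictures are saved under pics/ and viewed, about 12 in all and at most 16, crops included, and the job is handed in when it is done.

Besides the shell and the picture viewer there is one more tool, called after ">>>" by a JSON object that holds its "method" and its "body". step_arm: Moves the arm, as the interface text tells. Its arguments: {"type":"object","properties":{"motion":{"type":"array","items":{"type":"object","properties":{"jaw":{"type":"number"},"x":{"type":"number"},"y":{"type":"number"},"z":{"type":"number"},"rx":{"type":"number"},"ry":{"type":"number"},"rz":{"type":"number"}}}},"newtons":{"type":"number"}},"required":["motion"]}

```bash
ls; mkdir -p pics
cat > h.py <<'E'
import numpy as np, cv2
from rig import robot
from scipy.spatial.transform import Rotation as R
def att(s):
    a=np.array(s["attitude"],float)
    return a if a.shape==(3,3) else (R.from_rotvec(a).as_matrix() if a.size==3 else R.from_quat(a).as_matrix())
def cloud(s):
    K=np.array(s["intrinsics"]);z=s["z_map"];v,u=np.mgrid[:400,:640]
    p=np.stack([(u-K[0,2])/K[0,0]*z,(v-K[1,2])/K[1,1]*z,z],-1)
    P=p@att(s).T+np.array(s["position"]);P[z==0]=np.nan
    return P
def save(s,n,crop=None,f=1):
    im=s["pixels"][...,::-1]
    if crop: im=im[crop[1]:crop[3],crop[0]:crop[2]]
    cv2.imwrite(f"pics/{n}.png",cv2.resize(im,None,fx=f,fy=f,interpolation=cv2.INTER_CUBIC))
E
python3 - <<'E'
from h import *
st=robot.get_state();print({k:np.round(v,3) for k,v in st.items()})
for n in ["top","side"]:
    s=robot.snapshot(n);save(s,n+"0",f=1.25);print(n,np.round(s["position"],3),np.round(s["attitude"],3),np.round(s["intrinsics"],1).tolist())
    P=cloud(s)
    for t in ["tank","boat","grip","boat_mat","boat_place","bottle","bottle_mat","spec0","cotton_jar","start_top","slot","cup","dish"]:
        for d in robot.tip_of(s,t)[:6]:
            c=np.array(d["centre"]);u,v=np.clip(np.round(c).astype(int),0,[639,399]);print(t,round(d["p"],2),np.round(c),np.round(P[v,u],3))
E
```

```text
pics
{'time_s': np.float64(0.0), 'joints': array([ 1.248,  0.616, -0.013,  1.425,  0.008,  1.103, -0.04 ]), 'joint_velocities': array([ 0.001, -0.   , -0.   , -0.   , -0.   , -0.001,  0.002]), 'effort': array([ 0.0000e+00, -4.6922e+01,  2.5900e-01, -1.7104e+01,  1.0000e-02,
        1.0000e-02,  0.0000e+00]), 'eef_pos': array([ 0.19 , -0.621,  0.255]), 'orientation': array([ 2.062,  0.311, -2.063]), 'ft_force': array([-0.476, -0.588,  0.099]), 'torque': array([-0.009,  0.036,  0.02 ]), 'width': np.float64(0.085)}
top [ 0.376 -0.015  1.169] [-2.141  2.196 -0.11 ] [[364.4, 0.0, 317.5], [0.0, 364.4, 203.0], [0.0, 0.0, 1.0]]
tank 0.94 [327. 139.] [ 0.701 -0.052  0.017]
tank 0.16 [177. 175.] [0.584 0.41  0.076]
boat 0.78 [239. 181.] [0.573 0.236 0.004]
grip 0.93 [244. 236.] [0.394 0.212 0.046]
boat_mat 0.71 [238. 205.] [0.495 0.239 0.006]
boat_place 0.7 [240. 182.] [0.569 0.232 0.007]
bottle 0.82 [349. 172.] [ 0.584 -0.116  0.053]
bottle 0.73 [249. 303.] [0.193 0.198 0.048]
bottle 0.73 [220. 118.] [0.77  0.287 0.045]
bottle_mat 0.84 [422. 178.] [ 0.567 -0.355  0.006]
spec0 0.61 [435. 212.]
[... 907 characters left out ...]

bottle 0.98 [159. 228.] [0.831 0.291 0.003]
bottle 0.78 [338. 338.] [0.17  0.226 0.049]
bottle 0.73 [320. 203.] [ 0.564 -0.093  0.051]
bottle_mat 0.66 [372. 187.] [ 0.576 -0.344  0.006]
bottle_mat 0.24 [374. 219.] [ 0.432 -0.187  0.018]
spec0 0.57 [397. 215.] [ 0.415 -0.276  0.002]
spec0 0.52 [409. 196.] [ 0.449 -0.377  0.014]
spec0 0.45 [363. 233.] [ 0.42  -0.127  0.003]
cotton_jar 0.46 [377. 221.] [ 0.425 -0.193  0.012]
start_top 0.58 [323. 173.] [ 0.676 -0.21   0.066]
slot 0.87 [280. 167.] [ 0.846 -0.166  0.039]
slot 0.22 [324. 173.] [ 0.676 -0.214  0.065]
cup 0.69 [430. 237.] [ 0.265 -0.227  0.024]
dish 0.73 [456. 202.] [ 0.335 -0.475  0.004]
dish 0.38 [378. 220.] [ 0.425 -0.196  0.014]
```

View pics/top0.png

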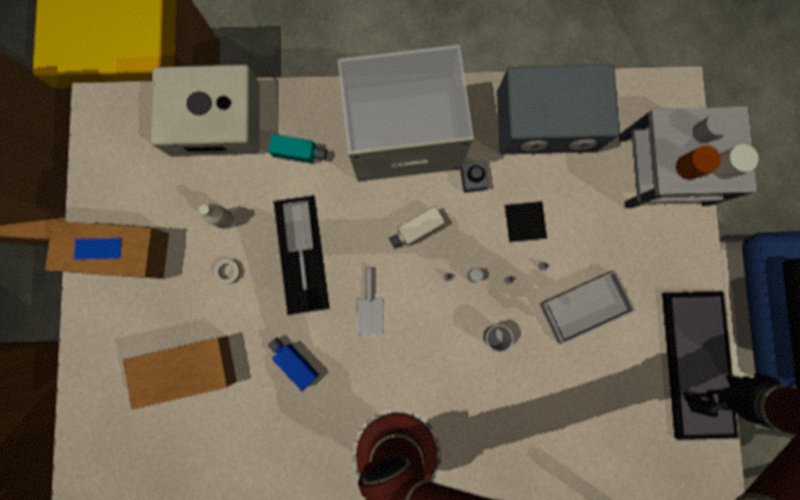

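View pics/side0.png

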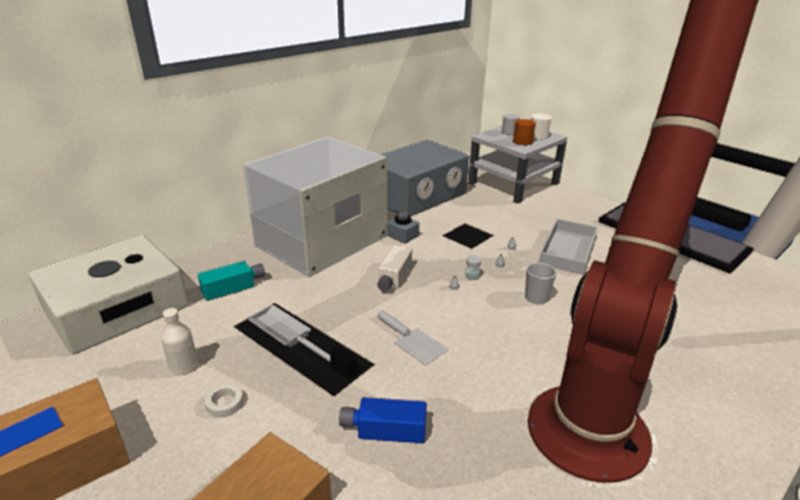

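Three specula are visible: top view (449,276), (510,280) and (543,265). The jar is at (477,275), the white bottle lies at (420,228) with its cap toward the left and robot, the boat is at (300,250), and the bottle mat is at (526,222). Next I'll measure the geometry.

```bash
cat >> h.py <<'E'
def onplane(s,uv,z):
    K=np.array(s["intrinsics"]);uv=np.atleast_2d(uv).astype(float)
    d=np.c_[(uv[:,0]-K[0,2])/K[0,0],(uv[:,1]-K[1,2])/K[1,1],np.ones(len(uv))]@att(s).T
    p=np.array(s["position"]);return p+d*((z-p[2])/d[:,2])[:,None]
def rect(P):
    (c,wh,a)=cv2.minAreaRect((P[:,:2]*1000).astype(np.float32));return np.round(c,1),np.round(wh,1),round(a,1)
def region(s,t,near,):
    K=np.array(near);best=None
    for d in robot.regions_of(s,t):
        e=np.hypot(*(np.array(d["rect"][:2])-K))
        if best is None or e<best[0]: best=(e,d)
    return best[1]["region"].astype(bool) if best and best[0]<40 else None
E
python3 - <<'E'
from h import *
s=robot.snapshot("top");P=cloud(s)
m=region(s,"bottle",(336,182));
Q=P[m];print("bottle",m.sum(),rect(Q[Q[:,2]>.03]),np.nanpercentile(Q[:,2],[5,50,95]))
for t,n,z in [("boat_mat",(240,203),.002),("bottle_mat",(421,177),.003)]:
    m=region(s,t,n)
    if m is not None:
        v,u=np.nonzero(m);print(t,rect(onplane(s,np.c_[u,v],z)))
m=region(s,"boat",(241,195))
if m is not None:
    Q=P[m];print("boat",rect(Q)); b=Q[Q[:,2]>.035];print("block",len(b),rect(b) if len(b)>3 else 0)
g=P[...,2]
for c in [(359,221),(408,224),(435,212),(380,220)]:
    w=P[c[1]-8:c[1]+9,c[0]-8:c[0]+9].reshape(-1,3);w=w[(w[:,2]>.015)];print("spec",c,len(w),np.round([w[:,0].min(),w[:,0].max(),w[:,1].min(),w[:,1].max(),w[:,2].max()],3))
w=P[125:155,365:400].reshape(-1,3);k=w[(w[:,2]>.055)&(w[:,2]<.09)];print("button",len(k),np.round(k.mean(0),3),k[:,2].max(),rect(w[(w[:,2]>.036)&(w[:,2]<.09)]))
s=robot.snapshot("side");P=cloud(s)
# cover plate: steel part of front, fit plane
w=P[150:215,250:310].reshape(-1,3);w=w[(w[:,2]>.02)&(w[:,2]<.24)&(w[:,0]<.72)]
A=np.c_[w[:,1:2],np.ones(len(w))]
i=np.ones(len(w),bool)
for _ in range(8):
    c=np.linalg.lstsq(A[i],w[i,0],rcond=None)[0];r=w[:,0]-A@c;i=abs(r)<max(.004,np.median(abs(r)))
print("plate x=",c,i.sum(),"yaw",np.degrees(np.arctan(-c[0])),"y range",np.percentile(w[i,1],[0,1,99,100]),"z",w[i,2].min(),w[i,2].max())
for d in robot.regions_of(s,"cover")[:2]:
    m=d["region"].astype(bool);Q=P[m];print("cover",d["p"],d["rect"],np.nanpercentile(Q,[1,50,99],axis=0).round(3).tolist())
E
```

```text
bottle 690 (array([551.6, -63.9]), array([ 48.7, 140.7]), 28.6) [0.02617408 0.04896762 0.05301846]
boat_mat (array([500.8, 232.2]), array([303.1, 113.5]), 6.8)
bottle_mat (array([ 571.1, -350.5]), array([103.7, 100.4]), 5.1)
boat (array([nan, nan]), array([0., 0.]), 0.0)
block 126 (array([382.4, 216.7]), array([49.7, 22.1]), 5.8)
spec (359, 221) 23 [ 0.423  0.439 -0.152 -0.133  0.032]
spec (408, 224) 21 [ 0.413  0.429 -0.306 -0.29   0.031]
spec (435, 212) 21 [ 0.446  0.458 -0.391 -0.379  0.032]
spec (380, 220) 117 [ 0.415  0.448 -0.225 -0.192  0.055]
button 151 [ 0.688 -0.212  0.063] 0.08970868020019207 (array([ 685.4, -209.7]), array([70.9, 77.5]), 6.8)
plate x= [-0.09374395  0.69837156] 2544 yaw 5.355481704134902 y range [-0.18828199 -0.18265188  0.06464228  0.07265772] z 0.020009763475618114 0.22303566699541355
cover 0.8 [274.6, 173.2, 68.3, 95.4] [[0.689, -0.184, 0.002], [0.702, -0.032, 0.117], [0.718, 0.084, 0.227]]
cover 0.58 [267.9, 166.8, 141.5, 110.5] [[0.655, -0.22, 0.006], [0.717, 0.01, 0.149], [0.906, 0.103, 0.228]]
```

```bash
cat >> h.py <<'E'
import json,os
def log():
    st=robot.get_state();d=[list(map(float,st[k])) for k in("joints","eef_pos","orientation")]
    L=json.load(open("log.json")) if os.path.exists("log.json") else []
    L.append(d);json.dump(L,open("log.json","w"));return st
def turn(O,T): # rotvec units of 5deg from orientation O (rotvec) to matrix T
    return np.round((R.from_matrix(T)*R.from_rotvec(O).inv()).as_rotvec(degrees=True)/5,2)
def frame(x,y):
    x=np.array(x,float);x/=np.linalg.norm(x);y=np.array(y,float);y-=x*(x@y);y/=np.linalg.norm(y);return np.c_[x,y,np.cross(x,y)]
E
python3 - <<'E'
from h import *
st=log();O=st["orientation"];M=R.from_rotvec(O).as_matrix();print(M.round(3))
b=np.radians(118.6);a=np.array([np.cos(b),np.sin(b),0]);j=np.array([np.cos(b-np.pi/2),np.sin(b-np.pi/2),0])
t=-(a+[0,0,1])/2**.5
for s in (1,-1): print(s,turn(O,frame(t,s*j)))
print(turn(O,frame([0,0,-1],j)),turn(O,frame([0,0,-1],-j)))
E
```

```text
[[-0.     0.292 -0.956]
 [ 0.    -0.956 -0.292]
 [-1.    -0.    -0.   ]]
1 [-9.48  3.87 19.14]
-1 [ -3.67  -8.99 -14.82]
[-0.   -0.   20.32] [ -0.     0.   -15.68]
```

>>> {"method": "step_arm", "body": {"motion": [{"x":4,"y":5,"z":1},{"x":8,"y":10,"z":1},{"x":12,"y":15,"z":2,"rx":1},{"x":16,"y":20,"z":2,"rx":2,"rz":1},{"x":20,"y":24,"z":2,"rx":3,"rz":2},{"x":24,"y":28,"z":2,"rx":4,"rz":3},{"x":26,"y":32,"z":2,"rx":5,"rz":4},{"x":26,"y":34,"z":2,"rx":5,"rz":4}]}}

```text
$.motion[0]: bad value
```

>>> {"method": "step_arm", "body": {"motion": [{"jaw":0,"x":4,"y":5,"z":1,"rx":0,"ry":0,"rz":0},{"jaw":0,"x":8,"y":10,"z":1,"rx":0,"ry":0,"rz":0},{"jaw":0,"x":12,"y":15,"z":2,"rx":1,"ry":0,"rz":0},{"jaw":0,"x":16,"y":20,"z":2,"rx":2,"ry":0,"rz":1},{"jaw":0,"x":20,"y":24,"z":2,"rx":3,"ry":0,"rz":2},{"jaw":0,"x":24,"y":28,"z":2,"rx":4,"ry":0,"rz":3},{"jaw":0,"x":26,"y":32,"z":2,"rx":5,"ry":0,"rz":4},{"jaw":0,"x":26,"y":34,"z":2,"rx":5,"ry":0,"rz":4}]}}

```text
time_s: 2.55
eef_pos: [0.4371, -0.309, 0.2743]
orientation: [2.037, 1.119, -1.901]
ft_force: [0.3, -0.1, -0.5]
width: 0.0852
```

```bash
python3 -c "
from h import *
print(np.round(log()['joints'],3))"
```

```text
[ 0.853  0.592 -0.236  1.507 -0.167  1.38  -0.227]
```

>>> {"method": "step_arm", "body": {"motion": [{"jaw":0,"x":2,"y":4,"z":0,"rx":-1,"ry":1,"rz":1},{"jaw":0,"x":4,"y":8,"z":0,"rx":-2,"ry":2,"rz":2},{"jaw":0,"x":6,"y":12,"z":0,"rx":-3,"ry":3,"rz":3},{"jaw":0,"x":8,"y":16,"z":0,"rx":-4,"ry":4,"rz":3},{"jaw":0,"x":8,"y":20,"z":0,"rx":-5,"ry":4,"rz":3},{"jaw":0,"x":8,"y":24,"z":0,"rx":-5,"ry":4,"rz":3},{"jaw":0,"x":8,"y":25,"z":0,"rx":-5,"ry":4,"rz":3},{"jaw":0,"x":8,"y":25,"z":0,"rx":-5,"ry":4,"rz":3}]}}

```text
time_s: 3.35
eef_pos: [0.5159, -0.0562, 0.2762]
orientation: [1.3, 0.877, -2.166]
ft_force: [0.5, -1.0, -0.4]
width: 0.0855
```

```bash
cat > fit.py <<'E'
from h import *
from scipy.optimize import least_squares
import itertools
log();L=json.load(open("log.json"))
Q=np.array([l[0] for l in L]);p=np.array([l[1] for l in L]);o=[R.from_rotvec(l[2]) for l in L]
def fk(q,a,sg):
    h,L1,L2,L3,e,o1,o7=a
    s=sg;q=np.array(q)*s
    r=R.from_euler('z',q[0]+o1);x=np.array([0,0,h])
    r=r*R.from_euler('y',q[1])*R.from_euler('z',q[2]);x=x+r.apply([e,0,L1])
    r=r*R.from_euler('y',q[3])*R.from_euler('z',q[4]);x=x+r.apply([-e,0,L2])
    r=r*R.from_euler('y',q[5])*R.from_euler('z',q[6]+o7)
    return x+r.apply([0,0,L3]), r*R.from_matrix(np.c_[[0,0,1],[0,1,0],[-1,0,0]])
if __name__=="__main__":
    best=None
    for s1,s3,s5,s7 in itertools.product([1,-1],repeat=4):
        sg=np.array([s1,1,s3,1,s5,1,s7])
        def f(a):
            E=[]
            for q,pp,oo in zip(Q,p,o):
                x,r=fk(q,a,sg);E+=list((x-pp)*3)+list((r.inv()*oo).as_rotvec())
            return E
        for o7 in (0,np.pi/2,np.pi,-np.pi/2):
            w=least_squares(f,[.3,.4,.4,.25,0,0,o7])
            if best is None or w.cost<best[0]: best=(w.cost,w.x,sg)
    print(best,len(L));print(Q.round(2))
    json.dump([list(best[1]),list(map(int,best[2]))],open("fk.json","w"))
E
python3 fit.py
```

```text
(np.float64(0.0002249795501043888), array([ 0.2067169 ,  0.59933633,  0.35170721,  0.28021206, -0.00842585,
       -0.02983735,  1.54295269]), array([-1,  1, -1,  1, -1,  1, -1])) 3
[[ 1.25  0.61 -0.01  1.42  0.01  1.1  -0.04]
 [ 0.85  0.59 -0.24  1.51 -0.17  1.38 -0.23]
 [ 0.14  0.62 -0.2   1.46  0.15  1.54 -0.84]]
```

```bash
cat > ik.py <<'E'
from fit import *
A,SG=json.load(open("fk.json"));SG=np.array(SG)
lo=np.array([-3.12,-.3,-1.34,.26,-1.36,.01,-2.84]);hi=np.array([3.12,2.06,1.32,2.42,4.5,1.98,2.84])
def ik(x,T,q0,w=.02):
    q0=np.clip(q0,lo+.02,hi-.02);T=R.from_matrix(T)
    def f(q):
        a,r=fk(q,A,SG);return np.r_[(a-x)*5,(r.inv()*T).as_rotvec(),w*(q-q0)]
    s=least_squares(f,q0,bounds=(lo,hi));a,r=fk(s.x,A,SG)
    return s.x,np.linalg.norm(a-x)*1000,np.degrees((r.inv()*T).magnitude())
def show(n,x,T,q):
    q2,e,a=ik(np.array(x),T,q);print(n,q2.round(2),"err %.0fmm %.1fdeg"%(e,a),"margin",np.minimum(q2-lo,hi-q2).min().round(2));return q2
E
python3 - <<'E'
from ik import *
q0=np.array(L[-1][0])
b=np.radians(118.6);Z=np.array([0,0,1.])
u=lambda d:np.array([np.cos(np.radians(d)),np.sin(np.radians(d)),0])
for tilt in (20,30,45):
  c=np.radians(tilt)
  for s in (1,-1):
    for end in (5,95,-85,50,-31):
      a=u(118.6);j=u(28.6)*s
      q=show(f"grasp tilt{tilt} s{s} end{end}",[.559,-.077,.05],frame(-a*np.sin(c)-Z*np.cos(c),j),q0)
      # smooth path to end
      dz=(end-118.6+180)%360-180
      if end==118.6:continue
      for k in np.linspace(0,1,12):
        yaw=R.from_rotvec(Z*np.radians(dz*k));al=k*np.pi/2
        ti=-a*np.sin(c-al)-Z*np.cos(c-al)
        T=np.c_[frame(yaw.apply(ti),yaw.apply(j))]
        x=np.array([.559,-.077,.12])*(1-k)+np.array([.571,-.35,.09])*k
        q,e,an=ik(x,T,q,.02)
      print("   end",q.round(2),"%.0f %.1f"%(e,an),np.minimum(q-lo,hi-q).min().round(2))
# tipping: grip at tank x -80; slot (0.703,-0.05)
tx=u(5.4);ty=u(95.4)
for s in (1,-1):
  g=np.array([.703,-.05,0])-tx*.08
  q=show("level",list(g[:2]+0)+[.15],frame(-Z,s*ty),q0)
  for roll in (65,-65):
    qq=q
    for k in np.linspace(0,1,8):
      r=R.from_rotvec(tx*np.radians(roll*k));x=g+[0,0,.131]+r.apply(Z*.022)
      qq,e,an=ik(x,np.c_[r.apply(frame(-Z,s*ty).T)].T,qq)
    print("  roll",roll,qq.round(2),"%.0f %.1f"%(e,an),np.minimum(qq-lo,hi-qq).min().round(2))
E
```

```text
grasp tilt20 s1 end5 [ 0.19  0.79 -0.43  2.07  1.34  0.64 -0.83] err 0mm 0.1deg margin 0.35
   end [ 1.48  1.37 -1.23  1.92  0.04  0.01 -0.25] 18 15.4 0.0
grasp tilt20 s1 end95 [ 0.19  0.79 -0.43  2.07  1.34  0.64 -0.83] err 0mm 0.1deg margin 0.35
   end [ 1.07  1.46 -1.14  0.91  0.07  1.79  0.34] 0 0.0 0.19
grasp tilt20 s1 end-85 [ 0.19  0.79 -0.43  2.07  1.34  0.64 -0.83] err 0mm 0.1deg margin 0.35
   end [ 0.51  1.13 -0.74  1.99  1.86  1.82  1.85] 0 0.0 0.16
grasp tilt20 s1 end50 [ 0.19  0.79 -0.43  2.07  1.34  0.64 -0.83] err 0mm 0.1deg margin 0.35
   end [ 1.41  1.44 -1.28  1.57  0.07  0.74  0.02] 0 0.0 0.06
grasp tilt20 s1 end-31 [ 0.19  0.79 -0.43  2.07  1.34  0.64 -0.83] err 0mm 0.1deg margin 0.35
   end [ 0.59  0.7  -0.08  1.89 -0.04  0.01 -1.5 ] 46 39.2 0.0
grasp tilt20 s-1 end5 [-0.38  0.83  0.62  2.06 -0.74  0.22 -1.9 ] err 0mm 0.1deg margin 0.21
   end [ 1.48  1.37 -1.23  1.92 -0.51  0.01 -2.84] 18 15.4 0.0
grasp tilt20 s-1 end95 [-0.38  0.83  0.62  2.06 -0.74  0.22 -1.9 ] err 0mm 0.1deg margin 0.21
   end [ 0.78  1.27 -0.01  0.92 -0.69  1.98 -2.19] 0 0.1 0.0
grasp tilt2
[... 3284 characters left out ...]
0.71  1.05  0.91  2.12 -0.56  0.01 -2.33] err 6mm 4.3deg margin 0.0
   end [ 0.63  0.94  0.39  1.61 -1.16  1.28 -2.17] 0 0.0 0.2
grasp tilt45 s-1 end-31 [-0.71  1.05  0.91  2.12 -0.56  0.01 -2.33] err 6mm 4.3deg margin 0.0
   end [ 1.01  0.81 -0.52  1.93 -1.36  0.01 -2.84] 28 25.1 0.0
level [ 0.52  0.86 -0.97  1.64  0.78  1.08  0.99] err 0mm 0.1deg margin 0.37
  roll 65 [ 0.91  1.37 -1.34  1.41  0.16  1.19  1.58] 0 0.0 0.0
  roll -65 [-0.16  0.97 -0.43  1.73  1.29  1.61  0.34] 0 0.0 0.37
level [ 0.04  0.69  0.04  1.63 -0.04  0.83 -1.38] err 0mm 0.0deg margin 0.79
  roll 65 [ 0.67  1.07 -0.49  1.42 -0.58  1.34 -0.87] 0 0.0 0.64
  roll -65 [-0.8   1.11  0.88  1.72  0.54  0.77 -2.14] 0 0.0 0.44
```

```bash
cat >> ik.py <<'E'
Z=np.array([0,0,1.])
u=lambda d:np.array([np.cos(np.radians(d)),np.sin(np.radians(d)),0])
def go(x,T,st=None,n=""):
    st=st or robot.get_state();d=(np.array(x)-st["eef_pos"])*100;t=turn(st["orientation"],T)
    print(n,"shift cm",d.round(2),"turn",t,"| rows>=",round(max(np.linalg.norm(d)/5,np.linalg.norm(t)*5/8.59),1))
E
cat > bt.py <<'E'
from ik import *
a=u(118.6);c=np.radians(30)
T0=frame(-a*np.sin(c)-Z*np.cos(c),u(28.6))
base=np.array([.5853,-.1256,0])
G=base+a*.062+[0,0,.030]
tcp=G-T0[:,0]*.006
E
python3 - <<'E'
from bt import *
go(tcp-T0[:,0]*.10,T0,n="pre");print("grasp shift from pre",(T0[:,0]*10).round(2),tcp)
E
```

```text
pre shift cm [  1.44   3.16 -15.44] turn [-2.36 -3.23 15.02] | rows>= 9.0
grasp shift from pre [ 2.39 -4.39 -8.66] [ 0.55418503 -0.06853111  0.03519615]
```

>>> {"method": "step_arm", "body": {"motion": [{"jaw":0,"x":0.2,"y":0.5,"z":-1,"rx":-0.26,"ry":-0.36,"rz":1.67},{"jaw":0,"x":0.4,"y":1,"z":-2,"rx":-0.52,"ry":-0.72,"rz":3.34},{"jaw":0,"x":0.6,"y":1.5,"z":-3,"rx":-0.78,"ry":-1.08,"rz":5.0},{"jaw":0,"x":0.8,"y":2,"z":-4,"rx":-1.05,"ry":-1.44,"rz":6.7},{"jaw":0,"x":1,"y":2.5,"z":-5,"rx":-1.31,"ry":-1.8,"rz":8.35},{"jaw":0,"x":1.2,"y":3,"z":-6,"rx":-1.57,"ry":-2.15,"rz":10},{"jaw":0,"x":1.4,"y":3.2,"z":-7,"rx":-1.84,"ry":-2.5,"rz":11.7},{"jaw":0,"x":1.4,"y":3.2,"z":-8,"rx":-2.1,"ry":-2.87,"rz":13.35}]}}

```text
time_s: 4.15
eef_pos: [0.5306, -0.0286, 0.1962]
orientation: [0.645, 0.947, -1.106]
ft_force: [0.6, -1.0, -0.9]
width: 0.0854
```

Run:
```python
from bt import *
st=log();go(tcp-T0[:,0]*.10,T0,st,n="pre");print(st["joints"].round(2))
```

```text
pre shift cm [-0.04  0.4  -7.44] turn [-0.27 -0.33  1.75] | rows>= 1.5
[-0.04  0.52 -0.29  1.96  0.87  0.88 -0.59]
```

>>> {"method": "step_arm", "body": {"motion": [{"jaw":0,"x":0,"y":0.4,"z":-4,"rx":-0.27,"ry":-0.33,"rz":1.75},{"jaw":0,"x":0,"y":0.4,"z":-7.4,"rx":-0.27,"ry":-0.33,"rz":1.75},{"jaw":0,"x":0.8,"y":-1,"z":-10.3,"rx":-0.27,"ry":-0.33,"rz":1.75},{"jaw":0,"x":1.6,"y":-2.5,"z":-13.2,"rx":-0.27,"ry":-0.33,"rz":1.75},{"jaw":0,"x":2.35,"y":-4,"z":-16.1,"rx":-0.27,"ry":-0.33,"rz":1.75},{"jaw":0,"x":2.35,"y":-4,"z":-16.1,"rx":-0.27,"ry":-0.33,"rz":1.75},{"jaw":200,"x":2.35,"y":-4,"z":-16.1,"rx":-0.27,"ry":-0.33,"rz":1.75},{"jaw":200,"x":2.35,"y":-4,"z":-16.1,"rx":-0.27,"ry":-0.33,"rz":1.75}], "newtons": 60}}

```text
time_s: 4.95
eef_pos: [0.5538, -0.0664, 0.0366]
orientation: [0.562, 0.942, -0.971]
ft_force: [-0.8, -0.1, -1.0]
width: 0.0591
```

>>> {"method": "step_arm", "body": {"motion": [{"jaw":200,"x":0,"y":0,"z":0,"rx":0,"ry":0,"rz":0},{"jaw":200,"x":0,"y":0,"z":0,"rx":0,"ry":0,"rz":0},{"jaw":200,"x":0,"y":0,"z":0,"rx":0,"ry":0,"rz":0},{"jaw":200,"x":0,"y":0,"z":0,"rx":0,"ry":0,"rz":0},{"jaw":200,"x":0,"y":0,"z":3,"rx":0,"ry":0,"rz":0},{"jaw":200,"x":0,"y":0,"z":6,"rx":0,"ry":0,"rz":0},{"jaw":200,"x":0,"y":0,"z":9,"rx":0,"ry":0,"rz":0},{"jaw":200,"x":0,"y":0,"z":9,"rx":0,"ry":0,"rz":0}]}}

```text
time_s: 5.75
eef_pos: [0.5547, -0.066, 0.1291]
orientation: [0.565, 0.938, -0.968]
ft_force: [0.1, 0.2, -2.8]
width: 0.0491
```

```bash
cat >> bt.py <<'E'
def path(end,n=9,goal=(.571,-.3505)):
    dz=(end-118.6+180)%360-180
    out=[]
    for k in np.linspace(0,1,n):
        yaw=R.from_rotvec(Z*np.radians(dz*k));al=k*np.pi/2;ti=-a*np.sin(c-al)-Z*np.cos(c-al)
        out.append(frame(yaw.apply(ti),yaw.apply(u(28.6))))
    return out
E
python3 - <<'E'
from bt import *
st=log();print(st["joints"].round(2))
for end in (95,-85):
  q=st["joints"];p0=st["eef_pos"]
  Ts=path(end,17)
  # grasp point at height above base .062 upright; offset from bottle axis: grasp z .030 lying => 5mm toward top face
  for i,T in enumerate(Ts):
    k=i/16;e=u(end)  # grasp is offset -? upper lying face normal z -> -a after turn => -e
    tgt=np.array([.571,-.3505,.12])-e*.005-T[:,0]*.006
    x=p0*(1-k)+tgt*k+np.array([0,0,.05*np.sin(np.pi*k)])
    q,er,an=ik(x,T,q)
    if i%4==0: print(end,i,q.round(2),"%.0f %.1f"%(er,an),"x",x.round(3),"turn",turn(st["orientation"],T))
E
```

```text
[-0.04  0.63 -0.17  2.04  1.17  0.65 -0.71]
95 0 [-0.07  0.64 -0.15  2.08  1.24  0.62 -0.8 ] 0 0.0 x [ 0.555 -0.066  0.129] turn [-0.03  0.06  0.04]
95 4 [ 0.48  0.64 -0.58  1.83  0.65  0.81 -0.06] 0 0.0 x [ 0.559 -0.138  0.164] turn [ 4.04  2.   -1.12]
95 8 [ 0.8   0.8  -0.79  1.54  0.34  1.12  0.28] 0 0.0 x [ 0.563 -0.211  0.177] turn [ 8.3   3.52 -2.18]
95 12 [ 0.96  1.03 -0.87  1.26  0.15  1.43  0.42] 0 0.0 x [ 0.568 -0.286  0.161] turn [12.74  4.61 -3.05]
95 16 [ 1.03  1.29 -0.91  0.94 -0.01  1.74  0.46] 0 0.0 x [ 0.572 -0.361  0.123] turn [17.33  5.25 -3.63]
-85 0 [-0.07  0.64 -0.15  2.08  1.24  0.62 -0.8 ] 0 0.0 x [ 0.555 -0.066  0.129] turn [-0.03  0.06  0.04]
-85 4 [ 0.65  0.69 -0.82  1.87  0.79  0.79  0.59] 0 0.0 x [ 0.559 -0.136  0.164] turn [3.02 3.46 7.77]
-85 8 [ 0.7   0.88 -0.99  1.52  0.75  1.43  1.44] 0 0.0 x [ 0.563 -0.206  0.177] turn [ 3.64  9.01 14.83]
-85 12 [ 0.58  0.96 -0.92  1.53  1.1   1.68  1.94] 0 0.0 x [ 0.568 -0.273  0.161] turn [ 0.72 15.87 20.34]
-85 16 [ 0.55  1.   -0.79  1.97  1.75  1.63  1.98] 0 0.0 x [ 0.57  -0.34   0.123] turn [-6.79 22.39 22.91]
```

>>> {"method": "step_arm", "body": {"motion": [{"jaw":200,"x":0,"y":-1.5,"z":2,"rx":0,"ry":0,"rz":0},{"jaw":200,"x":0,"y":-4,"z":4,"rx":1.3,"ry":0.6,"rz":-0.3},{"jaw":200,"x":0.4,"y":-7,"z":5,"rx":2.7,"ry":1.2,"rz":-0.7},{"jaw":200,"x":0.4,"y":-10,"z":5,"rx":4,"ry":1.8,"rz":-1.1},{"jaw":200,"x":0.8,"y":-13,"z":5,"rx":5.4,"ry":2.3,"rz":-1.4},{"jaw":200,"x":0.8,"y":-16,"z":5,"rx":6.9,"ry":2.9,"rz":-1.8},{"jaw":200,"x":1.1,"y":-19,"z":5,"rx":8.3,"ry":3.5,"rz":-2.2},{"jaw":200,"x":1.1,"y":-20,"z":5,"rx":9.7,"ry":3.9,"rz":-2.5}]}}

```text
time_s: 6.55
eef_pos: [0.5629, -0.2724, 0.1737]
orientation: [1.242, 1.623, -0.856]
ft_force: [0.3, 0.5, -3.5]
width: 0.0495
```

Run:
```python
from bt import *
st=log();print(st["joints"].round(2),st["width"])
T=path(95)[-1];go(np.array([.571,-.3505,.12])-u(95)*.005-T[:,0]*.006,T,st)
```

```text
[ 0.85  0.86 -0.64  1.37  0.18  1.26  0.52] 0.049517729040334774
 shift cm [ 0.9  -8.83 -5.07] turn [ 7.65  1.29 -1.94] | rows>= 4.7
```

>>> {"method": "step_arm", "body": {"motion": [{"jaw":200,"x":0.2,"y":-2,"z":0,"rx":1.4,"ry":0.2,"rz":-0.4},{"jaw":200,"x":0.4,"y":-4,"z":0,"rx":2.8,"ry":0.5,"rz":-0.7},{"jaw":200,"x":0.6,"y":-6,"z":-1,"rx":4.2,"ry":0.7,"rz":-1.1},{"jaw":200,"x":0.8,"y":-8,"z":-1.5,"rx":5.6,"ry":0.9,"rz":-1.4},{"jaw":200,"x":0.9,"y":-8.8,"z":-2,"rx":7,"ry":1.2,"rz":-1.8},{"jaw":200,"x":0.9,"y":-8.8,"z":-3,"rx":7.65,"ry":1.29,"rz":-1.94},{"jaw":200,"x":0.9,"y":-8.8,"z":-4,"rx":7.65,"ry":1.29,"rz":-1.94},{"jaw":200,"x":0.9,"y":-8.8,"z":-4,"rx":7.65,"ry":1.29,"rz":-1.94}]}}

```text
time_s: 7.35
eef_pos: [0.5722, -0.3535, 0.1316]
orientation: [1.825, 2.004, -0.489]
ft_force: [-0.4, 0.2, -1.9]
width: 0.0491
```

Run:
```python
from bt import *
st=log();print(st["joints"].round(2),st["width"],st["ft_force"])
T=path(95)[-1];go(np.array([.571,-.3505,.07])-u(95)*.005-T[:,0]*.006,T,st)
s=robot.snapshot("top");P=cloud(s);w=P.reshape(-1,3)
w=w[(abs(w[:,0]-.571)<.07)&(abs(w[:,1]+.35)<.08)&(w[:,2]>.1)];
for zlo,zhi in[(.12,.15),(.15,.171),(.171,.25)]:
  k=w[(w[:,2]>zlo)&(w[:,2]<zhi)];print(zlo,len(k),k.mean(0).round(3) if len(k) else 0)
s2=robot.snapshot("side")
a1=s["pixels"][120:260,340:500][...,::-1];a2=s2["pixels"][90:230,290:450][...,::-1]
cv2.imwrite("pics/b1.png",cv2.resize(np.hstack([a1,a2]),None,fx=2.5,fy=2.5))
```

```text
[ 0.98  1.29 -0.73  0.85 -0.13  1.8   0.58] 0.049133202950534416 [-0.43051208  0.16924483 -1.90369345]
 shift cm [-0.03 -0.72 -5.86] turn [ 0.01  0.02 -0.08] | rows>= 1.2
0.12 208 [ 0.562 -0.351  0.139]
0.15 457 [ 0.57  -0.369  0.163]
0.171 799 [ 0.574 -0.392  0.185]
```

View pics/b1.png

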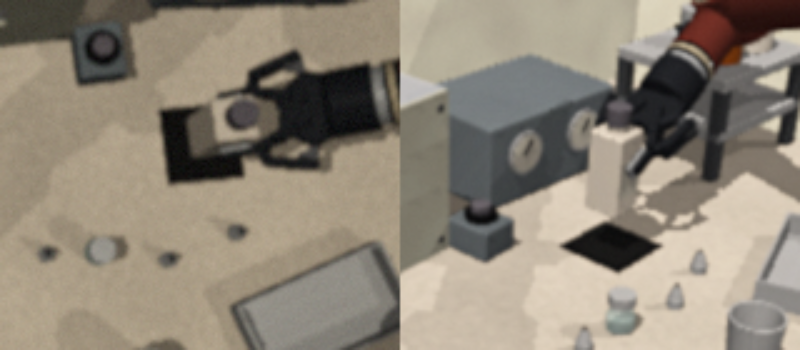

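Run:
```python
from bt import *
s=robot.snapshot("top");P=cloud(s)
print(P[165,437], onplane(s,[[437.2,164.8]],.207))
w=P[155:177,425:450].reshape(-1,3);w=w[(w[:,2]>.198)&(w[:,2]<.215)];print(len(w),w.mean(0),rect(w) if len(w)>3 else 0)
for d in robot.tip_of(s,"bottle")[:3]:print(d)
```

```text
[ 0.56812222 -0.33856743  0.2075099 ] [[ 0.56875475 -0.33930639  0.207     ]]
120 [ 0.56922597 -0.3397076   0.20699663] (array([ 569.7, -340.1]), array([30.3, 30. ]), 70.9)
{'centre': [247.9, 305.9], 'p': 0.93}
{'centre': [222.2, 115.5], 'p': 0.72}
{'centre': [423.6, 169.3], 'p': 0.61}
```

>>> {"method": "step_arm", "body": {"motion": [{"jaw":200,"x":0.1,"y":-1.05,"z":-2,"rx":0,"ry":0,"rz":0},{"jaw":200,"x":0.1,"y":-1.05,"z":-4,"rx":0,"ry":0,"rz":0},{"jaw":200,"x":0.1,"y":-1.05,"z":-5.4,"rx":0,"ry":0,"rz":0},{"jaw":200,"x":0.1,"y":-1.05,"z":-6.0,"rx":0,"ry":0,"rz":0},{"jaw":200,"x":0.1,"y":-1.05,"z":-6.2,"rx":0,"ry":0,"rz":0},{"jaw":200,"x":0.1,"y":-1.05,"z":-6.2,"rx":0,"ry":0,"rz":0},{"jaw":200,"x":0.1,"y":-1.05,"z":-6.2,"rx":0,"ry":0,"rz":0},{"jaw":200,"x":0.1,"y":-1.05,"z":-6.2,"rx":0,"ry":0,"rz":0}]}}

```text
time_s: 8.35
eef_pos: [0.5748, -0.3648, 0.0743]
orientation: [1.826, 1.998, -0.483]
ft_force: [-0.4, -0.4, -2.7]
width: 0.0493
```

>>> {"method": "step_arm", "body": {"motion": [{"jaw":100,"x":0,"y":0,"z":0,"rx":0,"ry":0,"rz":0},{"jaw":50,"x":0,"y":0,"z":0,"rx":0,"ry":0,"rz":0},{"jaw":0,"x":0,"y":0,"z":0,"rx":0,"ry":0,"rz":0},{"jaw":0,"x":0,"y":0,"z":0,"rx":0,"ry":0,"rz":0},{"jaw":0,"x":0.15,"y":-1.7,"z":1,"rx":0,"ry":0,"rz":0},{"jaw":0,"x":0.3,"y":-4.3,"z":2.5,"rx":0,"ry":0,"rz":0},{"jaw":0,"x":0.6,"y":-8,"z":5,"rx":0,"ry":0,"rz":0},{"jaw":0,"x":0.8,"y":-10.5,"z":9,"rx":0,"ry":0,"rz":0}]}}

```text
time_s: 9.15
eef_pos: [0.5672, -0.4443, 0.1409]
orientation: [1.849, 1.904, -0.51]
ft_force: [0.7, 0.3, -0.7]
width: 0.0851
```

Run:
```python
from ik import *
st=log()
s=robot.snapshot("top");P=cloud(s);w=P.reshape(-1,3);w=w[(abs(w[:,0]-.571)<.06)&(abs(w[:,1]+.35)<.06)];k=w[(w[:,2]>.135)];print(len(k),rect(k),k[:,2].max())
T=frame(-Z,u(-84.6)); print(st["joints"].round(2));q=st["joints"]
S=np.array([.4315,-.1425]);C=np.array([.421,-.298]);D=np.array([.452,-.385])
for n,p in [("D",D),("C",C),("S",S),("boat",[.575,.235])]:
  for s_ in(1,-1):
    show(n+str(s_),[*p,.1],frame(-Z,s_*u(95)),q); show(n+" x jaw"+str(s_),[*p,.1],frame(-Z,s_*u(5)),q)
```

```text
106 (array([ 572. , -352.8]), array([29. , 30.4]), 63.3) 0.15048251070057894
[ 1.03  1.39 -0.97  0.54  0.11  1.98  0.52]
D1 [ 1.25  1.08 -1.34  1.79  1.11  1.27  1.26] err 0mm 0.1deg margin 0.0
D x jaw1 [ 1.09  0.84 -0.81  1.78  0.78  0.88  0.  ] err 0mm 0.1deg margin 0.53
D-1 [ 0.65  0.72  0.05  1.77 -0.05  0.66 -0.75] err 0mm 0.1deg margin 0.65
D x jaw-1 [ 0.35  0.79  0.62  1.78 -0.62  0.79 -1.76] err 0mm 0.1deg margin 0.64
C1 [ 1.2   1.01 -1.34  2.    1.11  1.16  1.02] err 0mm 0.1deg margin 0.0
C x jaw1 [ 1.    0.74 -0.74  2.    0.78  0.71 -0.15] err 0mm 0.1deg margin 0.42
C-1 [ 0.51  0.65  0.14  1.99 -0.17  0.52 -0.72] err 0mm 0.1deg margin 0.43
C x jaw-1 [ 0.21  0.73  0.68  2.   -0.73  0.68 -1.69] err 0mm 0.1deg margin 0.42
S1 [ 0.93  0.95 -1.34  2.17  1.13  1.07  0.61] err 0mm 0.1deg margin 0.0
S x jaw1 [ 0.54  0.62 -0.42  2.16  0.56  0.47 -0.23] err 0mm 0.1deg margin 0.26
S-1 [ 0.15  0.6   0.23  2.16 -0.33  0.42 -0.83] err 0mm 0.1deg margin 0.26
S x jaw-1 [-0.12  0.68  0.73  2.16 -0.84  0.6  -1.82] err 0mm 0.1deg margin 0.26
boat1 [ 0.12  1.05 -1.25  1.7   1.06  1.22  0.26] err 0mm 0.1deg margin 0.09
boat x jaw1 [-0.15  0.79 -0.52  1.69  0.52  0.8  -0.82] err 0mm 0.1deg margin 0.73
boat-1 [-0.53  0.75  0.22  1.69 -0.23  0.72 -1.68] err 0mm 0.1deg margin 0.71
boat x jaw-1 [-0.79  0.84  0.74  1.7  -0.71  0.89 -2.8 ] err 0mm 0.1deg margin 0.04
```

Run:
```python
from ik import *
go([.452,-.385,.16],frame(-Z,-u(95)))
```

```text
shift cm [-11.64   6.37   0.91] turn [ -8.9    8.79 -16.11] | rows>= 11.9
```

>>> {"method": "step_arm", "body": {"motion": [{"jaw":0,"x":-2,"y":-2,"z":3,"rx":-0.7,"ry":0.7,"rz":-1.3},{"jaw":0,"x":-4,"y":-2,"z":6,"rx":-1.5,"ry":1.45,"rz":-2.7},{"jaw":0,"x":-6,"y":-2,"z":8,"rx":-2.2,"ry":2.2,"rz":-4},{"jaw":0,"x":-8,"y":-1,"z":8,"rx":-3,"ry":2.9,"rz":-5.4},{"jaw":0,"x":-10,"y":1,"z":8,"rx":-3.7,"ry":3.6,"rz":-6.7},{"jaw":0,"x":-11.6,"y":3,"z":8,"rx":-4.4,"ry":4.4,"rz":-8},{"jaw":60,"x":-11.6,"y":5,"z":8,"rx":-5.2,"ry":5.1,"rz":-9.4},{"jaw":120,"x":-11.6,"y":6.4,"z":8,"rx":-6,"ry":5.9,"rz":-10.8}]}}

```text
time_s: 10.0
eef_pos: [0.45, -0.3791, 0.2252]
orientation: [2.248, 0.834, -1.706]
ft_force: [0.6, 0.4, -0.4]
width: 0.059
```

Run:
```python
from ik import *
go([.452,-.385,.16],frame(-Z,-u(95)))
```

```text
shift cm [ 0.2  -0.59 -6.52] turn [-3.13  2.88 -5.31] | rows>= 4.0
```

>>> {"method": "step_arm", "body": {"motion": [{"jaw":120,"x":0.2,"y":-0.5,"z":0,"rx":-0.8,"ry":0.7,"rz":-1.3},{"jaw":120,"x":0.2,"y":-0.5,"z":-1,"rx":-1.5,"ry":1.4,"rz":-2.6},{"jaw":120,"x":0.2,"y":-0.6,"z":-2,"rx":-2.3,"ry":2.1,"rz":-3.9},{"jaw":120,"x":0.2,"y":-0.6,"z":-3,"rx":-3.1,"ry":2.8,"rz":-5.2},{"jaw":120,"x":0.2,"y":-0.6,"z":-4,"rx":-3.13,"ry":2.88,"rz":-5.31},{"jaw":120,"x":0.2,"y":-0.6,"z":-5,"rx":-3.13,"ry":2.88,"rz":-5.31},{"jaw":120,"x":0.2,"y":-0.6,"z":-6.5,"rx":-3.13,"ry":2.88,"rz":-5.31},{"jaw":120,"x":0.2,"y":-0.6,"z":-6.5,"rx":-3.13,"ry":2.88,"rz":-5.31}]}}

```text
time_s: 10.8
eef_pos: [0.4518, -0.3865, 0.1581]
orientation: [2.172, 0.108, -2.178]
ft_force: [-1.5, -0.4, -0.8]
width: 0.0453
```

```bash
cat >> h.py <<'E'
def specs(s,zlo=.012,zhi=.037,maxn=None,box=(.34,.56,-.44,-.05)):
    P=cloud(s);z=P[...,2];b=box
    m=((z>zlo)&(P[...,0]>b[0])&(P[...,0]<b[1])&(P[...,1]>b[2])&(P[...,1]<b[3])).astype(np.uint8)
    n,l=cv2.connectedComponents(m);o=[]
    for i in range(1,n):
        w=P[l==i];
        if len(w)<6: continue
        v,u_=np.nonzero(l==i);o.append((len(w),np.round((w.min(0)+w.max(0))/2,4)[:2].tolist(),np.round(w[:,2].max(),3),np.round((np.ptp(w[:,0]),np.ptp(w[:,1])),3).tolist(),(u_.mean().round(),v.mean().round())))
    return o
E
python3 - <<'E'
from ik import *
st=log();print(st["eef_pos"].round(4),(R.from_rotvec(st["orientation"]).as_matrix()).round(3).tolist(),st["width"])
s=robot.snapshot("wrist");save(s,"w1",f=1.2)
for o in specs(s):print(o)
for d in robot.tip_of(s,"spec0"):print(d)
E
```

```text
[ 0.4518 -0.3865  0.1581] [[-0.003, 0.094, -0.996], [0.005, -0.996, -0.094], [-1.0, -0.005, 0.003]] 0.0452848483394274
(242, [0.5594, -0.354], np.float64(0.143), [0.001, 0.01], (np.float64(262.0), np.float64(5.0)))
(4463, [0.5541, -0.3556], np.float64(0.115), [0.012, 0.05], (np.float64(275.0), np.float64(35.0)))
(3185, [0.4366, -0.2092], np.float64(0.052), [0.035, 0.035], (np.float64(84.0), np.float64(202.0)))
(579, [0.4352, -0.1456], np.float64(0.031), [0.021, 0.018], (np.float64(16.0), np.float64(189.0)))
(419, [0.4554, -0.3875], np.float64(0.031), [0.019, 0.02], (np.float64(323.0), np.float64(191.0)))
(16, [0.4344, -0.1448], np.float64(0.031), [0.005, 0.003], (np.float64(1.0), np.float64(195.0)))
(443, [0.4238, -0.2981], np.float64(0.031), [0.021, 0.02], (np.float64(211.0), np.float64(219.0)))
(33933, [0.4066, -0.3816], np.float64(0.22), [0.133, 0.117], (np.float64(312.0), np.float64(348.0)))
{'centre': [320.3, 185.4], 'p': 0.92}
{'centre': [29.7, 183.8], 'p': 0.92}
{'centre': [214.1, 213.5], 'p': 0.82}
```

View pics/w1.png

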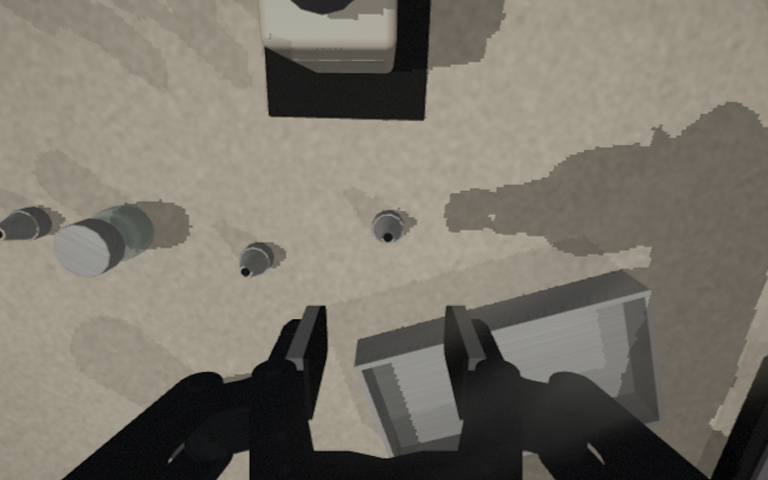

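>>> {"method": "step_arm", "body": {"motion": [{"jaw":120,"x":0.3,"y":0,"z":-4,"rx":0,"ry":0,"rz":0},{"jaw":120,"x":0.3,"y":0,"z":-8,"rx":0,"ry":0,"rz":0},{"jaw":120,"x":0.3,"y":0,"z":-11,"rx":0,"ry":0,"rz":0},{"jaw":120,"x":0.3,"y":0,"z":-12.9,"rx":0,"ry":0,"rz":0},{"jaw":120,"x":0.3,"y":0,"z":-12.9,"rx":0,"ry":0,"rz":0},{"jaw":255,"x":0.3,"y":0,"z":-12.9,"rx":0,"ry":0,"rz":0},{"jaw":255,"x":0.3,"y":0,"z":-12.9,"rx":0,"ry":0,"rz":0},{"jaw":255,"x":0.3,"y":0,"z":-12.9,"rx":0,"ry":0,"rz":0}], "newtons": 35}}

```text
time_s: 11.7
eef_pos: [0.459, -0.3865, 0.0341]
orientation: [2.176, 0.102, -2.165]
ft_force: [-0.1, 0.3, 2.4]
width: 0.0187
```

>>> {"method": "step_arm", "body": {"motion": [{"jaw":255,"x":0,"y":0,"z":0,"rx":0,"ry":0,"rz":0},{"jaw":255,"x":0,"y":0,"z":0,"rx":0,"ry":0,"rz":0},{"jaw":255,"x":0,"y":0,"z":4,"rx":0,"ry":0,"rz":0},{"jaw":255,"x":0,"y":1,"z":8,"rx":0,"ry":0,"rz":0},{"jaw":255,"x":0,"y":4,"z":12,"rx":0,"ry":0,"rz":0},{"jaw":255,"x":0,"y":9,"z":12,"rx":0,"ry":0,"rz":0},{"jaw":255,"x":1,"y":14,"z":12,"rx":0,"ry":0,"rz":0},{"jaw":255,"x":2,"y":19,"z":12,"rx":0,"ry":0,"rz":0}]}}

```text
time_s: 12.5
eef_pos: [0.4775, -0.196, 0.1531]
orientation: [2.176, 0.103, -2.168]
ft_force: [1.2, 0.7, -0.1]
width: 0.0185
```

>>> {"method": "step_arm", "body": {"motion": [{"jaw":255,"x":1,"y":5,"z":0,"rx":0,"ry":0,"rz":0},{"jaw":255,"x":2,"y":10,"z":0,"rx":0,"ry":0,"rz":0},{"jaw":255,"x":3,"y":15,"z":0,"rx":0,"ry":0,"rz":0},{"jaw":255,"x":4,"y":20,"z":0,"rx":0,"ry":0,"rz":0},{"jaw":255,"x":5,"y":25,"z":0,"rx":0,"ry":0,"rz":0},{"jaw":255,"x":6,"y":30,"z":0,"rx":0,"ry":0,"rz":0},{"jaw":255,"x":7,"y":35,"z":0,"rx":0,"ry":0,"rz":0},{"jaw":255,"x":7.5,"y":39.5,"z":0,"rx":0,"ry":0,"rz":0}]}}

```text
time_s: 13.3
eef_pos: [0.5527, 0.1973, 0.1525]
orientation: [2.175, 0.105, -2.169]
ft_force: [0.3, -0.5, -1.0]
width: 0.0183
```

Run:
```python
from ik import *
st=log();print(st["eef_pos"].round(4),st["width"])
s=robot.snapshot("wrist");save(s,"w2",f=1.2)
m=region(s,"boat",(320,100))
P=cloud(s);z=P[...,2]
if m is not None:
    Q=P[m];Q=Q[(Q[:,2]<.03)&(Q[:,2]>.003)];print(rect(Q),len(Q)); 
    for k,l in((.003,.0075),(.015,.022)):
        w=Q[(Q[:,2]>k)&(Q[:,2]<l)];print(k,rect(w),len(w))
s=robot.snapshot("top");P=cloud(s);m=region(s,"boat",(241,195))
w=P.reshape(-1,3)
w=w[(w[:,0]>.34)&(w[:,0]<.43)&(abs(w[:,1]-.217)<.04)&(w[:,2]>.035)&(w[:,2]<.06)];print("block",rect(w),len(w))
m=region(s,"boat_mat",(240,203));v,uu=np.nonzero(m);print("mat",rect(onplane(s,np.c_[uu,v],.002)))
```

```text
[0.5527 0.1973 0.1525] 0.01833578994829315
block (array([0., 0.]), array([0., 0.]), 0.0) 0
mat (array([596.1, 198.8]), array([133. ,  45.5]), 24.0)
```

View pics/w2.png

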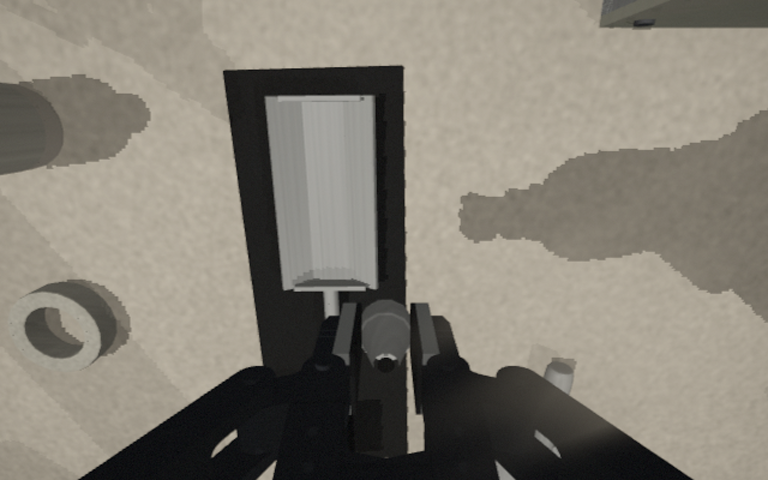

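Run:
```python
from ik import *
s=robot.snapshot("wrist");g=onplane(s,np.array([[265,96],[375,96],[285,289],[376,289]])/1.2,.0165)[:,:2];print(g.round(4).tolist(),g.mean(0));c=(g[0]+g[1]-g[2]-g[3])/2;print("len",np.linalg.norm(c),"yaw",np.degrees(np.arctan2(c[1],c[0])))
f=onplane(s,np.array([[224,71],[404,66],[261,365],[405,180]])/1.2,.002)[:,:2];print(f.round(4).tolist())
d=f[0]-f[2];print("mat yaw",np.degrees(np.arctan2(d[1],d[0])))
```

```text
[[0.6324, 0.2726], [0.6385, 0.209], [0.5107, 0.2586], [0.5165, 0.1976]] [0.5745237  0.23443741]
len 0.1224547149948795 yaw 5.966192241127341
[[0.6443, 0.3013], [0.6575, 0.1935], [0.4389, 0.2787], [0.5892, 0.1853]]
mat yaw 6.301822114835727
```

>>> {"method": "step_arm", "body": {"motion": [{"jaw":255,"x":3,"y":2,"z":-1,"rx":0,"ry":0,"rz":0},{"jaw":255,"x":5.8,"y":4.1,"z":-4,"rx":0,"ry":0,"rz":0},{"jaw":255,"x":5.8,"y":4.1,"z":-8,"rx":0,"ry":0,"rz":0},{"jaw":255,"x":5.8,"y":4.1,"z":-10,"rx":0,"ry":0,"rz":0},{"jaw":255,"x":5.8,"y":4.1,"z":-10.8,"rx":0,"ry":0,"rz":0},{"jaw":255,"x":5.8,"y":4.1,"z":-10.8,"rx":0,"ry":0,"rz":0},{"jaw":255,"x":5.8,"y":4.1,"z":-10.8,"rx":0,"ry":0,"rz":0},{"jaw":255,"x":5.8,"y":4.1,"z":-10.8,"rx":0,"ry":0,"rz":0}]}}

```text
time_s: 14.4
eef_pos: [0.6115, 0.2362, 0.0462]
orientation: [2.179, 0.105, -2.167]
ft_force: [0.5, -0.5, -0.5]
width: 0.0187
```

>>> {"method": "step_arm", "body": {"motion": [{"jaw":255,"x":0,"y":0.1,"z":-0.3,"rx":0,"ry":0,"rz":0},{"jaw":255,"x":0,"y":0.1,"z":-0.3,"rx":0,"ry":0,"rz":0},{"jaw":200,"x":0,"y":0.1,"z":-0.3,"rx":0,"ry":0,"rz":0},{"jaw":150,"x":0,"y":0.1,"z":0,"rx":0,"ry":0,"rz":0},{"jaw":130,"x":0,"y":0.1,"z":2,"rx":0,"ry":0,"rz":0},{"jaw":120,"x":-1,"y":0,"z":6,"rx":0,"ry":0,"rz":0},{"jaw":120,"x":-4,"y":-3,"z":10,"rx":0,"ry":0,"rz":0},{"jaw":120,"x":-6,"y":-8,"z":11,"rx":0,"ry":0,"rz":0}]}}

```text
time_s: 15.2
eef_pos: [0.5553, 0.1716, 0.1555]
orientation: [2.181, 0.12, -2.16]
ft_force: [1.7, -0.3, 0.5]
width: 0.0453
```

```bash
cat > chk.py <<'E'
from ik import *
import sys
st=log();print(st["eef_pos"].round(4),st["width"].round(4))
s=robot.snapshot(sys.argv[1]);
for o in specs(s):print("tab",o)
for o in specs(s,zlo=.023,box=(.5,.65,.18,.29)):print("boat",o)
if len(sys.argv)>2: save(s,sys.argv[2],f=1.2)
E
python3 chk.py wrist;python3 chk.py top
```

```text
Traceback (most recent call last):
  File "chk.py", line 3, in <module>
    st=log();print(st["eef_pos"].round(4),st["width"].round(4))
                                          ^^^^^^^^^^^^^^^^^
AttributeError: 'float' object has no attribute 'round'
Traceback (most recent call last):
  File "chk.py", line 3, in <module>
    st=log();print(st["eef_pos"].round(4),st["width"].round(4))
                                          ^^^^^^^^^^^^^^^^^
AttributeError: 'float' object has no attribute 'round'
```

```bash
sed -i 's/st\["width"\].round(4)/st["width"]/' chk.py; python3 chk.py wrist;python3 chk.py top
```

```text
[0.5553 0.1716 0.1555] 0.04532585395709576
tab (57, [0.4332, -0.1344], np.float64(0.016), [0.014, 0.007], (np.float64(637.0), np.float64(358.0)))
boat (281, [0.6066, 0.2363], np.float64(0.036), [0.016, 0.015], (np.float64(241.0), np.float64(125.0)))
boat (60, [0.606, 0.2385], np.float64(0.037), [0.006, 0.005], (np.float64(232.0), np.float64(128.0)))
boat (16285, [0.555, 0.2074], np.float64(0.218), [0.034, 0.055], (np.float64(193.0), np.float64(350.0)))
[0.5524 0.1573 0.1551] 0.044922855364064894
tab (188, [0.5527, -0.3533], np.float64(0.148), [0.014, 0.049], (np.float64(428.0), np.float64(179.0)))
tab (117, [0.4319, -0.2083], np.float64(0.055), [0.033, 0.033], (np.float64(380.0), np.float64(220.0)))
tab (32, [0.4301, -0.1429], np.float64(0.031), [0.019, 0.019], (np.float64(358.0), np.float64(222.0)))
tab (32, [0.4197, -0.2978], np.float64(0.032), [0.019, 0.02], (np.float64(407.0), np.float64(224.0)))
tab (72, [0.3634, -0.4047], np.float64(0.039), [0.042, 0.063], (np.float64(441.0), np.float64(240.0)))
boat (229, [0.5409, 0.1945], np.float64(0.499), [0.067, 0.029], (np.float64(210.0), np.float64(156.0)))
```

>>> {"method": "step_arm", "body": {"motion": [{"jaw":120,"x":-1.5,"y":-5,"z":0,"rx":0,"ry":0,"rz":0},{"jaw":120,"x":-3,"y":-10,"z":0,"rx":0,"ry":0,"rz":0},{"jaw":120,"x":-4.5,"y":-14.5,"z":0,"rx":0,"ry":0,"rz":0},{"jaw":120,"x":-6,"y":-19,"z":0,"rx":0,"ry":0,"rz":0},{"jaw":120,"x":-7.5,"y":-23.5,"z":0,"rx":0,"ry":0,"rz":0},{"jaw":120,"x":-9,"y":-28,"z":0,"rx":0,"ry":0,"rz":0},{"jaw":120,"x":-10.5,"y":-32.5,"z":0,"rx":0,"ry":0,"rz":0},{"jaw":120,"x":-12,"y":-37,"z":0,"rx":0,"ry":0,"rz":0}]}}

```text
time_s: 16.1
eef_pos: [0.4346, -0.2053, 0.1517]
orientation: [2.175, 0.105, -2.168]
ft_force: [0.5, 0.1, -0.2]
width: 0.0452
```

```bash
python3 chk.py wrist
```

```text
[ 0.4346 -0.2053  0.1517] 0.04523459350489886
tab (4044, [0.5539, -0.3529], np.float64(0.109), [0.012, 0.049], (np.float64(587.0), np.float64(41.0)))
tab (2330, [0.4366, -0.2077], np.float64(0.052), [0.034, 0.034], (np.float64(325.0), np.float64(206.0)))
tab (462, [0.4349, -0.1433], np.float64(0.032), [0.02, 0.021], (np.float64(242.0), np.float64(191.0)))
tab (449, [0.4241, -0.2973], np.float64(0.031), [0.02, 0.019], (np.float64(434.0), np.float64(223.0)))
tab (33906, [0.4368, -0.204], np.float64(0.214), [0.037, 0.126], (np.float64(321.0), np.float64(352.0)))
tab (2524, [0.3653, -0.4058], np.float64(0.036), [0.05, 0.068], (np.float64(553.0), np.float64(298.0)))
```

>>> {"method": "step_arm", "body": {"motion": [{"jaw":120,"x":-0.6,"y":-4.6,"z":0,"rx":0,"ry":0,"rz":0},{"jaw":120,"x":-1.2,"y":-9.2,"z":-3,"rx":0,"ry":0,"rz":0},{"jaw":120,"x":-1.2,"y":-9.2,"z":-7,"rx":0,"ry":0,"rz":0},{"jaw":120,"x":-1.2,"y":-9.2,"z":-10,"rx":0,"ry":0,"rz":0},{"jaw":120,"x":-1.2,"y":-9.2,"z":-12.3,"rx":0,"ry":0,"rz":0},{"jaw":120,"x":-1.2,"y":-9.2,"z":-12.3,"rx":0,"ry":0,"rz":0},{"jaw":120,"x":-1.2,"y":-9.2,"z":-12.3,"rx":0,"ry":0,"rz":0},{"jaw":120,"x":-1.2,"y":-9.2,"z":-12.3,"rx":0,"ry":0,"rz":0}]}}

```text
time_s: 16.95
eef_pos: [0.4241, -0.2958, 0.0298]
orientation: [2.176, 0.104, -2.166]
ft_force: [1.0, 0.1, -0.2]
width: 0.0452
```

>>> {"method": "step_arm", "body": {"motion": [{"jaw":255,"x":0,"y":-0.1,"z":-0.1,"rx":0,"ry":0,"rz":0},{"jaw":255,"x":0,"y":-0.1,"z":-0.1,"rx":0,"ry":0,"rz":0},{"jaw":255,"x":0,"y":-0.1,"z":-0.1,"rx":0,"ry":0,"rz":0},{"jaw":255,"x":0,"y":-0.1,"z":-0.1,"rx":0,"ry":0,"rz":0},{"jaw":255,"x":0,"y":-0.1,"z":4,"rx":0,"ry":0,"rz":0},{"jaw":255,"x":0,"y":-0.1,"z":8,"rx":0,"ry":0,"rz":0},{"jaw":255,"x":0.6,"y":3,"z":12,"rx":0,"ry":0,"rz":0},{"jaw":255,"x":2,"y":7,"z":13,"rx":0,"ry":0,"rz":0}]}}

```text
time_s: 17.75
eef_pos: [0.4439, -0.2283, 0.1623]
orientation: [2.182, 0.092, -2.164]
ft_force: [1.1, 0.2, 0.6]
width: 0.0197
```

>>> {"method": "step_arm", "body": {"motion": [{"jaw":255,"x":1.4,"y":4.8,"z":0,"rx":0,"ry":0,"rz":0},{"jaw":255,"x":2.8,"y":9.6,"z":0,"rx":0,"ry":0,"rz":0},{"jaw":255,"x":4.2,"y":14.4,"z":0,"rx":0,"ry":0,"rz":0},{"jaw":255,"x":5.6,"y":19.2,"z":0,"rx":0,"ry":0,"rz":0},{"jaw":255,"x":7,"y":24,"z":0,"rx":0,"ry":0,"rz":0},{"jaw":255,"x":8.4,"y":28.8,"z":0,"rx":0,"ry":0,"rz":0},{"jaw":255,"x":9.8,"y":33.6,"z":0,"rx":0,"ry":0,"rz":0},{"jaw":255,"x":11.2,"y":38.4,"z":0,"rx":0,"ry":0,"rz":0}]}}

```text
time_s: 18.55
eef_pos: [0.555, 0.1603, 0.1587]
orientation: [2.174, 0.105, -2.169]
ft_force: [1.1, 0.1, 0.0]
width: 0.0194
```

>>> {"method": "step_arm", "body": {"motion": [{"jaw":255,"x":1,"y":4,"z":-1,"rx":0,"ry":0,"rz":0},{"jaw":255,"x":1.6,"y":7.6,"z":-3,"rx":0,"ry":0,"rz":0},{"jaw":255,"x":1.6,"y":7.6,"z":-6,"rx":0,"ry":0,"rz":0},{"jaw":255,"x":1.6,"y":7.6,"z":-9,"rx":0,"ry":0,"rz":0},{"jaw":255,"x":1.6,"y":7.6,"z":-11,"rx":0,"ry":0,"rz":0},{"jaw":255,"x":1.6,"y":7.6,"z":-11,"rx":0,"ry":0,"rz":0},{"jaw":255,"x":1.6,"y":7.6,"z":-11,"rx":0,"ry":0,"rz":0},{"jaw":255,"x":1.6,"y":7.6,"z":-11,"rx":0,"ry":0,"rz":0}]}}

```text
time_s: 19.35
eef_pos: [0.5719, 0.2349, 0.05]
orientation: [2.178, 0.106, -2.167]
ft_force: [0.1, -1.3, 0.1]
width: 0.0196
```

>>> {"method": "step_arm", "body": {"motion": [{"jaw":255,"x":0,"y":0,"z":-0.8,"rx":0,"ry":0,"rz":0},{"jaw":255,"x":0,"y":0,"z":-0.8,"rx":0,"ry":0,"rz":0},{"jaw":200,"x":0,"y":0,"z":-0.8,"rx":0,"ry":0,"rz":0},{"jaw":150,"x":0,"y":0,"z":-0.4,"rx":0,"ry":0,"rz":0},{"jaw":130,"x":0,"y":0,"z":2,"rx":0,"ry":0,"rz":0},{"jaw":120,"x":0,"y":0,"z":6,"rx":0,"ry":0,"rz":0},{"jaw":120,"x":-2,"y":-4,"z":9,"rx":0,"ry":0,"rz":0},{"jaw":120,"x":-3,"y":-8.5,"z":11,"rx":0,"ry":0,"rz":0}]}}

```text
time_s: 20.15
eef_pos: [0.5414, 0.1555, 0.1595]
orientation: [2.177, 0.114, -2.164]
ft_force: [0.5, 0.1, -0.2]
width: 0.0454
```

```bash
python3 chk.py wrist;python3 chk.py top
```

```text
[0.5414 0.1555 0.1595] 0.045352954568285433
tab (374, [0.435, -0.1398], np.float64(0.029), [0.018, 0.017], (np.float64(630.0), np.float64(340.0)))
boat (295, [0.606, 0.2362], np.float64(0.036), [0.016, 0.014], (np.float64(219.0), np.float64(103.0)))
boat (64, [0.6059, 0.2383], np.float64(0.038), [0.005, 0.006], (np.float64(210.0), np.float64(104.0)))
boat (244, [0.5701, 0.2343], np.float64(0.036), [0.016, 0.015], (np.float64(222.0), np.float64(153.0)))
boat (56, [0.5699, 0.2347], np.float64(0.037), [0.005, 0.006], (np.float64(215.0), np.float64(157.0)))
boat (12047, [0.541, 0.1996], np.float64(0.221), [0.032, 0.039], (np.float64(172.0), np.float64(349.0)))
[0.5418 0.1425 0.1614] 0.04513129687167293
tab (183, [0.5528, -0.3536], np.float64(0.144), [0.014, 0.048], (np.float64(428.0), np.float64(179.0)))
tab (117, [0.4317, -0.2081], np.float64(0.055), [0.033, 0.032], (np.float64(380.0), np.float64(220.0)))
tab (27, [0.43, -0.1429], np.float64(0.032), [0.019, 0.019], (np.float64(358.0), np.float64(222.0)))
tab (72, [0.3633, -0.4048], np.float64(0.04), [0.042, 0.064], (np.float64(441.0), np.float64(241.0)))
boat (80, [0.5315, 0.188], np.float64(0.489), [0.049, 0.016], (np.float64(213.0), np.float64(161.0)))
```

>>> {"method": "step_arm", "body": {"motion": [{"jaw":120,"x":-1.6,"y":-4.2,"z":0,"rx":0,"ry":0,"rz":0},{"jaw":120,"x":-3.2,"y":-8.4,"z":0,"rx":0,"ry":0,"rz":0},{"jaw":120,"x":-4.8,"y":-12.6,"z":0,"rx":0,"ry":0,"rz":0},{"jaw":120,"x":-6.4,"y":-16.8,"z":0,"rx":0,"ry":0,"rz":0},{"jaw":120,"x":-8,"y":-21,"z":0,"rx":0,"ry":0,"rz":0},{"jaw":120,"x":-9.6,"y":-25.5,"z":0,"rx":0,"ry":0,"rz":0},{"jaw":120,"x":-10.7,"y":-28.5,"z":0,"rx":0,"ry":0,"rz":0},{"jaw":120,"x":-10.7,"y":-28.5,"z":-2,"rx":0,"ry":0,"rz":0}]}}

```text
time_s: 21.05
eef_pos: [0.4343, -0.1383, 0.1382]
orientation: [2.181, 0.088, -2.169]
ft_force: [-0.4, 0.3, -0.1]
width: 0.0454
```

```bash
python3 chk.py wrist
```

```text
[ 0.4343 -0.1383  0.1382] 0.04540576221987165
tab (289, [0.5539, -0.3328], np.float64(0.024), [0.012, 0.007], (np.float64(633.0), np.float64(55.0)))
tab (2871, [0.4363, -0.2079], np.float64(0.052), [0.035, 0.035], (np.float64(421.0), np.float64(219.0)))
tab (481, [0.4346, -0.143], np.float64(0.032), [0.021, 0.02], (np.float64(326.0), np.float64(204.0)))
tab (33907, [0.4366, -0.1374], np.float64(0.201), [0.038, 0.126], (np.float64(322.0), np.float64(352.0)))
tab (1521, [0.3579, -0.3891], np.float64(0.036), [0.036, 0.036], (np.float64(616.0), np.float64(320.0)))
```

Spec at (0.434, -0.143). Descend to TCP z ≈ 0.030.

>>> {"method": "step_arm", "body": {"motion": [{"jaw":120,"x":0,"y":-0.4,"z":-3,"rx":0,"ry":0,"rz":0},{"jaw":120,"x":0,"y":-0.4,"z":-6,"rx":0,"ry":0,"rz":0},{"jaw":120,"x":0,"y":-0.4,"z":-9,"rx":0,"ry":0,"rz":0},{"jaw":120,"x":0,"y":-0.4,"z":-11,"rx":0,"ry":0,"rz":0},{"jaw":120,"x":0,"y":-0.4,"z":-11,"rx":0,"ry":0,"rz":0},{"jaw":120,"x":0,"y":-0.4,"z":-11,"rx":0,"ry":0,"rz":0},{"jaw":120,"x":0,"y":-0.4,"z":-11,"rx":0,"ry":0,"rz":0},{"jaw":120,"x":0,"y":-0.4,"z":-11,"rx":0,"ry":0,"rz":0}]}}

```text
time_s: 21.9
eef_pos: [0.4356, -0.1361, 0.028]
orientation: [2.177, 0.104, -2.166]
ft_force: [0.1, -0.8, -0.8]
width: 0.0451
```

>>> {"method": "step_arm", "body": {"motion": [{"jaw":120,"x":0,"y":-0.5,"z":0.1,"rx":0,"ry":0,"rz":0},{"jaw":255,"x":0,"y":-0.6,"z":0.1,"rx":0,"ry":0,"rz":0},{"jaw":255,"x":0,"y":-0.6,"z":0.1,"rx":0,"ry":0,"rz":0},{"jaw":255,"x":0,"y":-0.6,"z":0.1,"rx":0,"ry":0,"rz":0},{"jaw":255,"x":0,"y":-0.6,"z":0.1,"rx":0,"ry":0,"rz":0},{"jaw":255,"x":0,"y":-0.6,"z":4,"rx":0,"ry":0,"rz":0},{"jaw":255,"x":0,"y":-0.6,"z":8,"rx":0,"ry":0,"rz":0},{"jaw":255,"x":1,"y":2,"z":12,"rx":0,"ry":0,"rz":0}]}}

```text
time_s: 22.7
eef_pos: [0.4427, -0.1194, 0.1475]
orientation: [2.173, 0.095, -2.177]
ft_force: [0.4, -0.8, -0.4]
width: 0.0199
```

>>> {"method": "step_arm", "body": {"motion": [{"jaw":255,"x":1.2,"y":4.7,"z":0,"rx":0,"ry":0,"rz":0},{"jaw":255,"x":2.4,"y":9.4,"z":0,"rx":0,"ry":0,"rz":0},{"jaw":255,"x":3.6,"y":14.1,"z":0,"rx":0,"ry":0,"rz":0},{"jaw":255,"x":4.8,"y":18.8,"z":0,"rx":0,"ry":0,"rz":0},{"jaw":255,"x":6,"y":23.5,"z":0,"rx":0,"ry":0,"rz":0},{"jaw":255,"x":7.2,"y":28.2,"z":0,"rx":0,"ry":0,"rz":0},{"jaw":255,"x":8.4,"y":33,"z":0,"rx":0,"ry":0,"rz":0},{"jaw":255,"x":9.4,"y":35.2,"z":0,"rx":0,"ry":0,"rz":0}]}}

```text
time_s: 23.5
eef_pos: [0.5377, 0.2427, 0.147]
orientation: [2.173, 0.118, -2.168]
ft_force: [0.2, 0.4, -0.8]
width: 0.0197
```

>>> {"method": "step_arm", "body": {"motion": [{"jaw":255,"x":0,"y":0,"z":-3,"rx":0,"ry":0,"rz":0},{"jaw":255,"x":0,"y":0,"z":-6,"rx":0,"ry":0,"rz":0},{"jaw":255,"x":0,"y":0,"z":-8.5,"rx":0,"ry":0,"rz":0},{"jaw":255,"x":0,"y":0,"z":-10,"rx":0,"ry":0,"rz":0},{"jaw":255,"x":0,"y":0,"z":-10,"rx":0,"ry":0,"rz":0},{"jaw":255,"x":0,"y":0,"z":-10,"rx":0,"ry":0,"rz":0},{"jaw":255,"x":0,"y":0,"z":-10,"rx":0,"ry":0,"rz":0},{"jaw":255,"x":0,"y":0,"z":-10,"rx":0,"ry":0,"rz":0}]}}

```text
time_s: 24.3
eef_pos: [0.5396, 0.2364, 0.0482]
orientation: [2.178, 0.106, -2.167]
ft_force: [0.2, 0.2, 0.1]
width: 0.0197
```

>>> {"method": "step_arm", "body": {"motion": [{"jaw":255,"x":-0.2,"y":-0.6,"z":0,"rx":0,"ry":0,"rz":0},{"jaw":255,"x":-0.2,"y":-0.6,"z":-0.6,"rx":0,"ry":0,"rz":0},{"jaw":255,"x":-0.2,"y":-0.6,"z":-0.6,"rx":0,"ry":0,"rz":0},{"jaw":200,"x":-0.2,"y":-0.6,"z":-0.6,"rx":0,"ry":0,"rz":0},{"jaw":150,"x":-0.2,"y":-0.6,"z":-0.2,"rx":0,"ry":0,"rz":0},{"jaw":130,"x":-0.2,"y":-0.6,"z":2,"rx":0,"ry":0,"rz":0},{"jaw":100,"x":-1,"y":-0.6,"z":6,"rx":0,"ry":0,"rz":0},{"jaw":60,"x":-5,"y":-1,"z":10,"rx":0,"ry":0,"rz":0}]}}

```text
time_s: 25.1
eef_pos: [0.4969, 0.2269, 0.1438]
orientation: [2.183, 0.104, -2.166]
ft_force: [-0.8, -0.0, 1.4]
width: 0.0645
```

>>> {"method": "step_arm", "body": {"motion": [{"jaw":60,"x":-4,"y":-0.3,"z":0,"rx":0,"ry":0,"rz":0},{"jaw":60,"x":-8,"y":-0.8,"z":0,"rx":0,"ry":0,"rz":0},{"jaw":60,"x":-10,"y":-1,"z":0,"rx":0,"ry":0,"rz":0},{"jaw":60,"x":-10,"y":-1,"z":0,"rx":0,"ry":0,"rz":0},{"jaw":60,"x":-10,"y":-1,"z":0,"rx":0,"ry":0,"rz":0},{"jaw":60,"x":-10,"y":-1,"z":0,"rx":0,"ry":0,"rz":0},{"jaw":60,"x":-10,"y":-1,"z":0,"rx":0,"ry":0,"rz":0},{"jaw":60,"x":-10,"y":-1,"z":0,"rx":0,"ry":0,"rz":0}]}}

```text
time_s: 25.9
eef_pos: [0.3944, 0.2165, 0.1419]
orientation: [2.175, 0.104, -2.17]
ft_force: [-0.2, -0.1, 0.8]
width: 0.0651
```

```bash
cat > blk.py <<'E'
from ik import *
st=log();print(st["eef_pos"].round(4),st["orientation"].round(3),st["joints"].round(2))
s=robot.snapshot("wrist");save(s,"w3",f=1.2);P=cloud(s);w=P[:330].reshape(-1,3)
k=w[(w[:,0]>.33)&(w[:,0]<.43)&(abs(w[:,1]-.215)<.05)&(w[:,2]>.038)&(w[:,2]<.05)];print("block",len(k),rect(k) if len(k)>5 else 0)
for d in robot.tip_of(s,"grip")[:2]:print(d,onplane(s,d["centre"],.03))
for o in specs(s,zlo=.023,box=(.49,.65,.18,.29)):print("boat",o)
s=robot.snapshot("top")
for o in specs(s):print("tab",o)
E
python3 blk.py
```

```text
[0.3944 0.2165 0.1419] [ 2.175  0.104 -2.17 ] [-0.33  0.5  -0.31  2.11  0.28  0.57 -2.32]
block 2311 (array([386.3, 217.9]), array([50.2, 22. ]), 5.9)
{'centre': [318.0, 222.9], 'p': 0.68} [[0.38420911 0.21780825 0.03      ]]
tab (186, [0.5528, -0.3534], np.float64(0.145), [0.014, 0.048], (np.float64(428.0), np.float64(179.0)))
tab (117, [0.4318, -0.2084], np.float64(0.056), [0.033, 0.033], (np.float64(380.0), np.float64(220.0)))
tab (72, [0.3647, -0.407], np.float64(0.04), [0.045, 0.065], (np.float64(441.0), np.float64(240.0)))
```

View pics/w3.png

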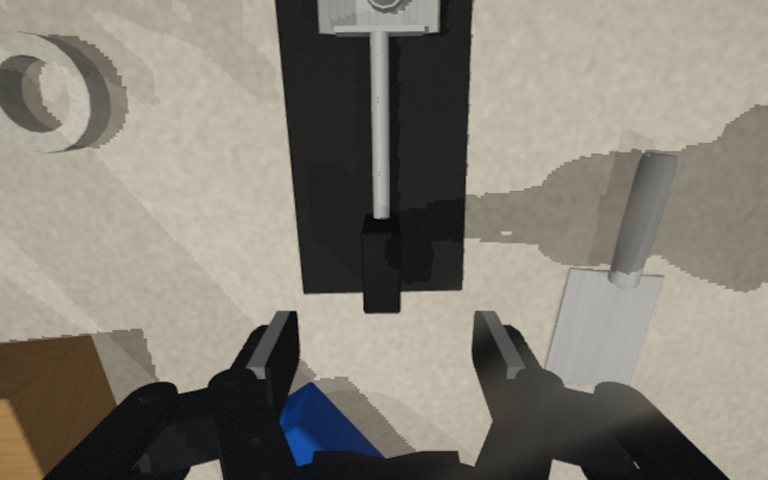

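```bash
cat > slot.py <<'E'
from ik import *
s=robot.snapshot("side");P=cloud(s)
w=P[140:220,240:312].reshape(-1,3);w=w[(w[:,2]>.01)&(w[:,2]<.24)&(w[:,0]<.725)&(w[:,0]>.67)]
from scipy.optimize import least_squares as ls
f=lambda a:w[:,0]*np.cos(a[0])+w[:,1]*np.sin(a[0])-a[1]
r=ls(f,[.094,.69],loss="soft_l1",f_scale=.001);yaw,d=r.x;i=abs(f(r.x))<.004;print("yaw",np.degrees(yaw),"d",d,i.sum(),f(r.x)[i].std())
n=np.array([np.cos(yaw),np.sin(yaw),0]);t=np.array([-n[1],n[0],0])
K=np.array(s["intrinsics"]);v,uu=np.mgrid[:400,:640];D=np.stack([(uu-K[0,2])/K[0,0],(v-K[1,2])/K[1,1],np.ones(v.shape)],-1)@att(s).T
p=np.array(s["position"]);lam=(d-n@p)/(D@n);X=p+D*lam[...,None]
y=X@t;zz=X[...,2];dep=P@n-d
on=abs(dep)<.006;on&=(zz>0)&(zz<.235)
L=(y[on]).min(),(y[on]).max();print("plate y",np.percentile(y[on],[.3,99.7]),"z",np.percentile(zz[on],[.3,99.7]))
yc=np.mean(np.percentile(y[on],[.3,99.7]))
h=(dep>.012)&(abs(y-yc)<.07)&(zz>.08)&(zz<.19)
print("hole",h.sum(),"y",y[h].min(),y[h].max(),"z",zz[h].min(),zz[h].max())
yc=(y[h].min()+y[h].max())/2
print("slot centre",n*d+t*yc,"z",(zz[h].min()+zz[h].max())/2)
E
python3 slot.py
```

```text
yaw 4.877217163532255 d 0.6969695809321566 1617 0.0018145567488487614
plate y [-2.19227887  0.49898787] z [1.37284693e-04 2.28536627e-01]
hole 2 y -0.7906862745643621 -0.7829739629456499 z 0.08819499638414419 0.09033340840381565
slot centre [ 0.76134286 -0.72472428  0.        ] z 0.08926420239397992
```

>>> {"method": "step_arm", "body": {"motion": [{"jaw":60,"x":-0.9,"y":0.1,"z":-3,"rx":0,"ry":0,"rz":0.1},{"jaw":60,"x":-0.9,"y":0.1,"z":-6,"rx":0,"ry":0,"rz":0.1},{"jaw":60,"x":-0.9,"y":0.1,"z":-9,"rx":0,"ry":0,"rz":0.1},{"jaw":60,"x":-0.9,"y":0.1,"z":-10.8,"rx":0,"ry":0,"rz":0.1},{"jaw":60,"x":-0.9,"y":0.1,"z":-10.8,"rx":0,"ry":0,"rz":0.1},{"jaw":60,"x":-0.9,"y":0.1,"z":-10.8,"rx":0,"ry":0,"rz":0.1},{"jaw":60,"x":-0.9,"y":0.1,"z":-10.8,"rx":0,"ry":0,"rz":0.1},{"jaw":60,"x":-0.9,"y":0.1,"z":-10.8,"rx":0,"ry":0,"rz":0.1}], "newtons": 120}}

```text
time_s: 26.9
eef_pos: [0.3852, 0.2178, 0.0351]
orientation: [2.173, 0.115, -2.163]
ft_force: [-0.6, 0.2, -0.3]
width: 0.0652
```

```bash
sed -i 's/on&=(zz>0)&(zz<.235)/on\&=(zz>0)\&(zz<.235)\&(abs(y+.11)<.2)/' slot.py; python3 slot.py
```

```text
yaw 4.801254720768419 d 0.6971894229921467 1224 0.0018732776636242224
plate y [-0.26235452  0.07937719] z [0.0003786  0.22931231]Traceback (most recent call last):
  File "slot.py", line 15, in <module>
    print("hole",h.sum(),"y",y[h].min(),y[h].max(),"z",zz[h].min(),zz[h].max())
                             ~~~~~~~~^^
    return umr_minimum(a, axis, None, out, keepdims, initial, where)
ValueError: zero-size array to reduction operation minimum which has no identity
```

>>> {"method": "step_arm", "body": {"motion": [{"jaw":150,"x":0,"y":0,"z":-0.1,"rx":0,"ry":0,"rz":0},{"jaw":255,"x":0,"y":0,"z":-0.1,"rx":0,"ry":0,"rz":0},{"jaw":255,"x":0,"y":0,"z":-0.1,"rx":0,"ry":0,"rz":0},{"jaw":255,"x":0,"y":0,"z":-0.1,"rx":0,"ry":0,"rz":0},{"jaw":255,"x":0,"y":0,"z":-0.1,"rx":0,"ry":0,"rz":0},{"jaw":255,"x":0,"y":0,"z":-0.1,"rx":0,"ry":0,"rz":0},{"jaw":255,"x":0,"y":0,"z":-0.1,"rx":0,"ry":0,"rz":0},{"jaw":255,"x":0,"y":0,"z":-0.1,"rx":0,"ry":0,"rz":0}], "newtons": 120}}

```text
time_s: 27.75
eef_pos: [0.3846, 0.2175, 0.0335]
orientation: [2.17, 0.115, -2.164]
ft_force: [-0.5, -0.7, 5.8]
width: 0.0207
```

Run:
```python
from ik import *
s=robot.snapshot("side");save(s,"s3",crop=(190,100,330,220),f=5)
P=cloud(s);P=P
print(np.round(P[160:176:3,268:290:3]@u(4.9)-.697,3))
```

```text
[[-0.326 -0.33  -0.332 -0.338 -0.341 -0.345 -0.347    nan]
 [-0.325 -0.329 -0.333 -0.337 -0.339 -0.344 -0.348 -0.35 ]
 [-0.326 -0.33  -0.331 -0.337 -0.339 -0.344 -0.347 -0.348]
 [-0.327 -0.331 -0.333 -0.337 -0.338 -0.343 -0.347 -0.35 ]
 [-0.325 -0.329 -0.331 -0.335 -0.339 -0.343 -0.348 -0.348]
 [-0.326 -0.332 -0.334 -0.338 -0.339 -0.343 -0.346 -0.351]]
```

View pics/s3.png

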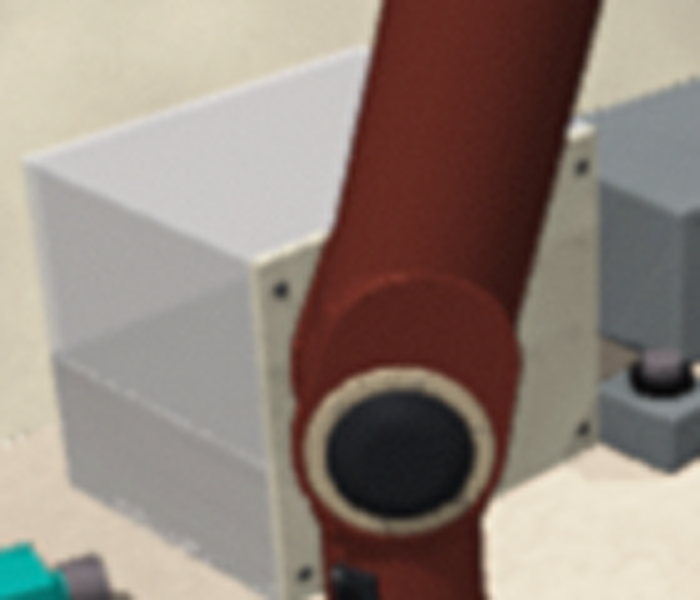

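Run:
```python
from ik import *
im=cv2.imread("pics/side0.png")[160:280,230:400];cv2.imwrite("pics/s4.png",cv2.resize(im,None,fx=4.5,fy=4.5,interpolation=cv2.INTER_CUBIC))
s=robot.snapshot("side")
np.savez("side.npz",**{k:np.array(s[k]) for k in("intrinsics","position","attitude")})
```

```text
(no output)
```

View pics/s4.png

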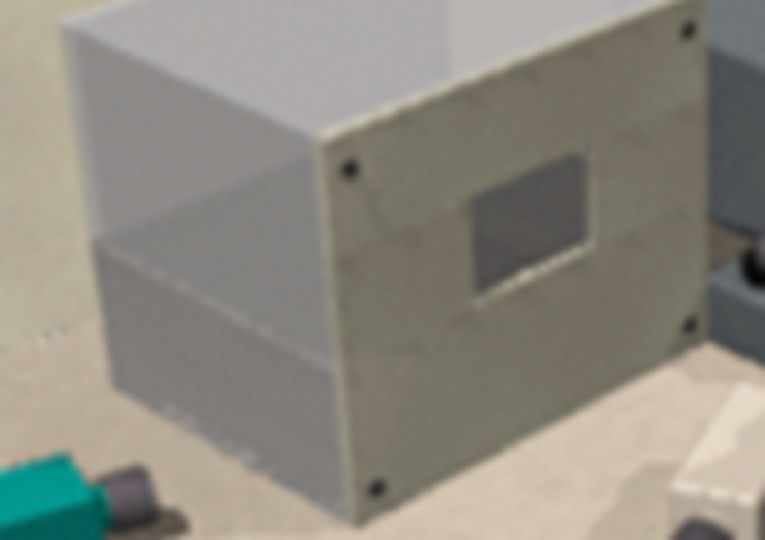

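>>> {"method": "step_arm", "body": {"motion": [{"jaw":255,"x":0,"y":0,"z":0.5,"rx":0,"ry":0,"rz":0},{"jaw":255,"x":0,"y":0,"z":1,"rx":0,"ry":0,"rz":0},{"jaw":255,"x":0,"y":0,"z":2,"rx":0,"ry":0,"rz":0},{"jaw":255,"x":0,"y":0,"z":3,"rx":0,"ry":0,"rz":0},{"jaw":255,"x":0,"y":0,"z":4,"rx":0,"ry":0,"rz":0},{"jaw":255,"x":0,"y":0,"z":5,"rx":0,"ry":0,"rz":0},{"jaw":255,"x":0,"y":0,"z":6,"rx":0,"ry":0,"rz":0},{"jaw":255,"x":0,"y":0,"z":6,"rx":0,"ry":0,"rz":0}]}}

```text
time_s: 28.65
eef_pos: [0.3853, 0.2179, 0.0945]
orientation: [2.174, 0.116, -2.163]
ft_force: [-0.8, -0.8, -3.2]
width: 0.0206
```

```bash
cat > tank.py <<'E'
from ik import *
c=dict(np.load("side.npz"))
uv=np.array([[325,138],[357,522],[707,341],[471,198],[588,151],[592,246],[477,303]])/4.5
uv=(uv+[230,160])/1.25
yz=np.array([[.135,.225],[.135,0],[-.135,0],[.044,.162],[-.044,.162],[-.044,.1],[.044,.1]])
K=c["intrinsics"];M=att(c)
def f(a):
    X=np.array([a[0],a[1],0])+yz[:,:1]*u(np.degrees(a[2])+90)+yz[:,1:]*Z
    q=(X-c["position"])@M;return ((q[:,:2]/q[:,2:])*[K[0,0],K[1,1]]+[K[0,2],K[1,2]]-uv).ravel()
r=least_squares(f,[.703,-.05,.09],loss="soft_l1");print("tank",r.x[:2].round(4),np.degrees(r.x[2]).round(2),f(r.x).reshape(-1,2).round(1).tolist())
E
python3 tank.py
python3 - <<'E'
from ik import *
st=log();s=robot.snapshot("wrist");save(s,"w4",f=1.2);P=cloud(s);print(st["eef_pos"].round(4),R.from_rotvec(st["orientation"]).as_matrix().round(4).tolist())
w=P[:330].reshape(-1,3);k=w[(w[:,0]<.44)&(abs(w[:,1]-.215)<.02)&(w[:,2]>.09)&(w[:,2]<.12)]
# shaft and boat heights along x
for a in (.40,.42,.45,.47,.49,.505):
    k=w[(abs(w[:,0]-a)<.006)&(abs(w[:,1]-.2175-(a-.3855)*.103)<.012)&(w[:,2]>.02)];print(a,len(k),np.percentile(k[:,2],98).round(4) if len(k) else 0, k[k[:,2]>k[:,2].max()-.003][:,1].mean().round(4) if len(k) else 0)
E
```

```text
tank [ 0.7017 -0.0513] 5.46 [[-0.4, 0.3], [0.1, 1.4], [-0.2, 0.2], [-0.2, -0.4], [0.6, -1.5], [0.3, -0.2], [-0.2, -0.3]]
[0.3853 0.2179 0.0945] [[0.0049, 0.1048, -0.9945], [0.0018, -0.9945, -0.1048], [-1.0, -0.0012, -0.0051]]
0.4 2014 0.1235 0.2207
0.42 648 0.0788 0.2212
0.45 771 0.0788 0.2245
0.47 894 0.0789 0.2264
0.49 981 0.0789 0.2285
0.505 0 0 0
```

Run:
```python
from ik import *
st=robot.get_state();q=st["joints"]
for n,x,y in [((.385,.218),0,6),((.415,.12),0,30),((.428,.02),0,45),((.428,-.0775),0,45),((.428,-.0775),0,25),((.428,-.0775),0,5.5),((.53,-.068),0,5.5),((.6071,-.0603),0,5.5)]:
    q=show(str(n)+str(y),[*n,.145],frame(-Z,-u(y+90)),q)
tx=u(5.46)
for k in np.linspace(0,1,5):
    r=R.from_rotvec(tx*np.radians(65*k));x=np.array([.7017,-.0513,.124])-tx*.095+r.apply(Z*.0206)
    q=show(f"roll{65*k:.0f} {x.round(4)}",x,r.apply(frame(-Z,-u(95.46)).T).T,q)
# min radius
for r_ in (.42,.41,.40,.38): show(str(r_),[r_,-.07,.145],frame(-Z,-u(95.5)),q)
```

```text
(0.385, 0.218)6 [-0.36  0.51 -0.31  2.14  0.3   0.53 -2.35] err 0mm 0.0deg margin 0.28
(0.415, 0.12)30 [-0.03  0.52 -0.47  2.17  0.45  0.55 -1.87] err 0mm 0.0deg margin 0.25
(0.428, 0.02)45 [ 0.27  0.54 -0.58  2.18  0.54  0.57 -1.49] err 0mm 0.0deg margin 0.24
(0.428, -0.0775)45 [ 0.52  0.55 -0.61  2.16  0.56  0.59 -1.29] err 0mm 0.0deg margin 0.26
(0.428, -0.0775)25 [ 0.45  0.53 -0.5   2.16  0.47  0.56 -1.52] err 0mm 0.0deg margin 0.26
(0.428, -0.0775)5.5 [ 0.39  0.51 -0.39  2.16  0.38  0.53 -1.75] err 0mm 0.0deg margin 0.26
(0.53, -0.068)5.5 [ 0.33  0.62 -0.4   1.9   0.35  0.7  -1.75] err 0mm 0.0deg margin 0.52
(0.6071, -0.0603)5.5 [ 0.28  0.7  -0.4   1.68  0.35  0.83 -1.74] err 0mm 0.0deg margin 0.74
roll0 [ 0.6071 -0.0603  0.1446] [ 0.28  0.7  -0.4   1.68  0.35  0.83 -1.74] err 0mm 0.0deg margin 0.74
roll16 [ 0.6077 -0.0661  0.1438] [ 0.51  0.78 -0.6   1.63  0.17  0.88 -1.54] err 0mm 0.0deg margin 0.74
roll32 [ 0.6082 -0.0714  0.1414] [ 0.68  0.9  -0.77  1.57  0.03  0.97 -1.39] err 0mm 0.0deg margin 0.57
roll49 [ 0.6086 -0.0758  0.1376] [ 0.79  1.05 -0.89  1.52 -0.08  1.07 -1.29] err 0mm 0.0deg margin 0.45
roll65 [ 0.6089 -0.0789  0.1327] [ 0.86  1.21 -0.98  1.46 -0.18  1.17 -1.21] err 0mm 0.0deg margin 0.36
0.42 [ 0.37  0.51 -0.38  2.18  0.37  0.52 -1.77] err 0mm 0.1deg margin 0.24
0.41 [ 0.37  0.5  -0.38  2.2   0.37  0.5  -1.76] err 0mm 0.1deg margin 0.22
0.4 [ 0.37  0.48 -0.37  2.23  0.37  0.48 -1.75] err 0mm 0.1deg margin 0.19
0.38 [ 0.37  0.47 -0.35  2.28  0.36  0.45 -1.74] err 0mm 0.1deg margin 0.14
```

>>> {"method": "step_arm", "body": {"motion": [{"jaw":255,"x":0,"y":0,"z":1,"rx":0,"ry":0,"rz":0},{"jaw":255,"x":0,"y":0,"z":2,"rx":0,"ry":0,"rz":0},{"jaw":255,"x":0,"y":-0.5,"z":3,"rx":0,"ry":0,"rz":0},{"jaw":255,"x":0,"y":-1.5,"z":4,"rx":0,"ry":0,"rz":0},{"jaw":255,"x":0,"y":-3,"z":5,"rx":0,"ry":0,"rz":0},{"jaw":255,"x":0.1,"y":-5,"z":5,"rx":0,"ry":0,"rz":-0.1},{"jaw":255,"x":0.2,"y":-7,"z":5,"rx":0,"ry":0,"rz":-0.1},{"jaw":255,"x":0.3,"y":-9,"z":5,"rx":0,"ry":0,"rz":-0.1}]}}

```text
time_s: 29.5
eef_pos: [0.3874, 0.1263, 0.1438]
orientation: [2.175, 0.104, -2.169]
ft_force: [0.8, -0.2, -3.2]
width: 0.0206
```

>>> {"method": "step_arm", "body": {"motion": [{"jaw":255,"x":0,"y":-2.5,"z":0,"rx":0,"ry":0,"rz":0},{"jaw":255,"x":0,"y":-5,"z":0,"rx":0,"ry":0,"rz":0},{"jaw":255,"x":0,"y":-8,"z":0,"rx":0,"ry":0,"rz":0},{"jaw":255,"x":0,"y":-11,"z":0,"rx":0,"ry":0,"rz":0},{"jaw":255,"x":0,"y":-14,"z":0,"rx":0,"ry":0,"rz":0},{"jaw":255,"x":0,"y":-17,"z":0,"rx":0,"ry":0,"rz":0},{"jaw":255,"x":0,"y":-19,"z":0,"rx":0,"ry":0,"rz":0},{"jaw":255,"x":0,"y":-20,"z":0,"rx":0,"ry":0,"rz":0}]}}

```text
time_s: 30.3
eef_pos: [0.387, -0.0751, 0.1435]
orientation: [2.175, 0.099, -2.171]
ft_force: [0.1, 0.7, -3.0]
width: 0.0209
```

```bash
cat > rel.py <<'E'
from ik import *
st=log();T0=np.array([.7017,-.0513,0]);tx,ty=u(5.46),u(95.46)
d=st["eef_pos"]-T0;M=R.from_rotvec(st["orientation"]).as_matrix()
print("TCP tank x,y,z mm",(np.array([d@tx,d@ty,d[2]])*1000).round(1),"yaw",np.degrees(np.arctan2(M[0,1],-M[1,1])).round(2),"tilt",np.degrees(M[:2,0]).round(2),"underside",(d[2]-.0306).round(4),"F",st["ft_force"].round(1),"w",st["width"])
E
python3 rel.py
```

```text
TCP tank x,y,z mm [-315.6    6.3  143.5] yaw 5.3 tilt [ 0.12 -0.08] underside 0.1129 F [ 0.1  0.7 -3. ] w 0.020860216549667493
```

>>> {"method": "step_arm", "body": {"motion": [{"jaw":255,"x":0.5,"y":-0.5,"z":0,"rx":0,"ry":0,"rz":0},{"jaw":255,"x":1,"y":-0.5,"z":0.1,"rx":0,"ry":0,"rz":0},{"jaw":255,"x":2,"y":-0.4,"z":0.1,"rx":0,"ry":0,"rz":0},{"jaw":255,"x":3,"y":-0.3,"z":0.1,"rx":0,"ry":0,"rz":0},{"jaw":255,"x":3.8,"y":-0.25,"z":0.1,"rx":0,"ry":0,"rz":0},{"jaw":255,"x":4,"y":-0.2,"z":0.1,"rx":0,"ry":0,"rz":0},{"jaw":255,"x":4,"y":-0.2,"z":0.1,"rx":0,"ry":0,"rz":0},{"jaw":255,"x":4,"y":-0.2,"z":0.1,"rx":0,"ry":0,"rz":0}]}}

```text
time_s: 31.1
eef_pos: [0.4269, -0.0744, 0.1439]
orientation: [2.173, 0.105, -2.171]
ft_force: [0.0, -0.2, -2.1]
width: 0.0206
```

```bash
python3 rel.py
python3 - <<'E'
from ik import *
s=robot.snapshot("wrist");t=robot.snapshot("side")
a=s["pixels"][:240,160:480];b=cv2.resize(t["pixels"][110:230,250:410],(320,240),interpolation=cv2.INTER_CUBIC)
cv2.imwrite("pics/w5.png",cv2.resize(np.vstack([a,b])[...,::-1],None,fx=1.25,fy=1.25))
np.savez("w5.npz",**{k:np.array(s[k]) for k in("intrinsics","position","attitude")})
E
```

```text
TCP tank x,y,z mm [-275.7    3.1  143.9] yaw 5.55 tilt [ 0.06 -0.  ] underside 0.1133 F [ 0.  -0.2 -2.1] w 0.020600256640839993
```

View pics/w5.png

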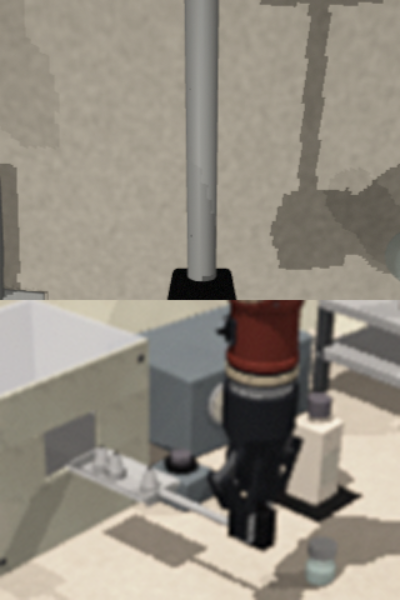

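```bash
cat > nose.py <<'E'
from ik import *
T0=np.array([.7017,-.0513,0]);tx,ty=u(5.46),u(95.46)
for n in("side","top"):
    s=robot.snapshot(n);P=cloud(s)-T0;X=P@tx;Y=P@ty;z=P[...,2]
    m=(X>-.16)&(X<-.006)&(abs(Y)<.06)&(z>.10)&(z<.2)
    x,y,h=X[m],Y[m],z[m];print(n,m.sum(),"x",np.percentile(x,[1,99]).round(4),"z",np.percentile(h,[1,50,99]).round(4))
    for a in np.arange(-.14,0,.02):
        k=(abs(x-a)<.008)&(h<.134)
        if k.sum()>4: print("  x %.2f n %d y %.4f..%.4f z %.4f..%.4f"%(a,k.sum(),y[k].min(),y[k].max(),h[k].min(),h[k].max()))
E
python3 nose.py
```

```text
side 535 x [-0.1547 -0.0234] z [0.1137 0.124  0.1453]
  x -0.14 n 83 y -0.0307..0.0371 z 0.1119..0.1336
  x -0.12 n 46 y -0.0291..0.0365 z 0.1156..0.1328
  x -0.10 n 46 y -0.0261..0.0385 z 0.1143..0.1272
  x -0.08 n 85 y -0.0286..0.0356 z 0.1132..0.1337
  x -0.06 n 50 y -0.0277..0.0359 z 0.1144..0.1336
  x -0.04 n 27 y -0.0282..0.0369 z 0.1145..0.1335
  x -0.02 n 40 y -0.0115..0.0344 z 0.1125..0.1286
top 943 x [-0.1508 -0.0266] z [0.1112 0.1201 0.1435]
  x -0.14 n 117 y -0.0285..0.0348 z 0.1108..0.1332
  x -0.12 n 102 y -0.0280..0.0351 z 0.1108..0.1336
  x -0.10 n 116 y -0.0289..0.0355 z 0.1103..0.1288
  x -0.08 n 118 y -0.0294..0.0355 z 0.1121..0.1329
  x -0.06 n 113 y -0.0289..0.0355 z 0.1113..0.1333
  x -0.04 n 106 y -0.0291..0.0355 z 0.1103..0.1328
  x -0.02 n 30 y -0.0274..0.0349 z 0.1101..0.1292
```

>>> {"method": "step_arm", "body": {"motion": [{"jaw":255,"x":0.03,"y":-0.33,"z":0.1,"rx":0,"ry":0,"rz":0},{"jaw":255,"x":0.03,"y":-0.33,"z":0.1,"rx":0,"ry":0,"rz":0},{"jaw":255,"x":1.03,"y":-0.24,"z":0.1,"rx":0,"ry":0,"rz":0},{"jaw":255,"x":2.5,"y":-0.1,"z":0.1,"rx":0,"ry":0,"rz":0},{"jaw":255,"x":4,"y":0.05,"z":0.1,"rx":0,"ry":0,"rz":0},{"jaw":255,"x":5.5,"y":0.2,"z":0.1,"rx":0,"ry":0,"rz":0},{"jaw":255,"x":7,"y":0.34,"z":0.1,"rx":0,"ry":0,"rz":0},{"jaw":255,"x":8,"y":0.43,"z":0.1,"rx":0,"ry":0,"rz":0}]}}

```text
time_s: 32.1
eef_pos: [0.5094, -0.0699, 0.1451]
orientation: [2.176, 0.106, -2.168]
ft_force: [-0.6, -0.3, -2.2]
width: 0.0206
```

```bash
python3 rel.py;python3 nose.py | head -5
```

```text
TCP tank x,y,z mm [-193.2   -0.2  145.1] yaw 5.55 tilt [0.23 0.03] underside 0.1145 F [-0.6 -0.3 -2.2] w 0.020623177435927596
side 301 x [-0.1575 -0.0089] z [0.116  0.1259 0.1468]
  x -0.14 n 17 y -0.0022..0.0074 z 0.1205..0.1305
  x -0.12 n 16 y -0.0031..0.0077 z 0.1221..0.1308
  x -0.10 n 16 y -0.0016..0.0071 z 0.1218..0.1305
  x -0.08 n 17 y -0.0041..0.0062 z 0.1211..0.1301
```

>>> {"method": "step_arm", "body": {"motion": [{"jaw":255,"x":1.5,"y":0.14,"z":0,"rx":0,"ry":0,"rz":0},{"jaw":255,"x":3,"y":0.29,"z":0,"rx":0,"ry":0,"rz":0},{"jaw":255,"x":4.5,"y":0.43,"z":0,"rx":0,"ry":0,"rz":0},{"jaw":255,"x":6,"y":0.57,"z":0,"rx":0,"ry":0,"rz":0},{"jaw":255,"x":7.5,"y":0.72,"z":0,"rx":0,"ry":0,"rz":0},{"jaw":255,"x":9,"y":0.86,"z":0,"rx":0,"ry":0,"rz":0},{"jaw":255,"x":10.2,"y":0.98,"z":0,"rx":0,"ry":0,"rz":0},{"jaw":255,"x":10.2,"y":0.98,"z":0,"rx":0,"ry":0,"rz":0}]}}

```text
time_s: 33.0
eef_pos: [0.6101, -0.0601, 0.1447]
orientation: [2.175, 0.106, -2.169]
ft_force: [-0.5, 0.0, -2.8]
width: 0.0206
```

```bash
python3 rel.py
cat > rolls.py <<'E'
from ik import *
# roll about the boat's shaft axis (10 mm above the underside = 20.6 mm below the TCP)
import sys
tx=u(5.46);lev=.0206
for a in map(float,sys.argv[1:]):
    r=R.from_rotvec(tx*np.radians(a));d=r.apply(Z*lev)-Z*lev
    print(a,"shift cm",(d*100).round(2),"turn",(r.as_rotvec(degrees=True)/5).round(2))
E
python3 rolls.py 8 16 24 32 40 48 56 64 70
```

```text
TCP tank x,y,z mm [-9.200e+01 -1.000e-01  1.447e+02] yaw 5.55 tilt [0.16 0.03] underside 0.1141 F [-0.5  0.  -2.8] w 0.020602916930839595
8.0 shift cm [ 0.03 -0.29 -0.02] turn [1.59 0.15 0.  ]
16.0 shift cm [ 0.05 -0.57 -0.08] turn [3.19 0.3  0.  ]
24.0 shift cm [ 0.08 -0.83 -0.18] turn [4.78 0.46 0.  ]
32.0 shift cm [ 0.1  -1.09 -0.31] turn [6.37 0.61 0.  ]
40.0 shift cm [ 0.13 -1.32 -0.48] turn [7.96 0.76 0.  ]
48.0 shift cm [ 0.15 -1.52 -0.68] turn [9.56 0.91 0.  ]
56.0 shift cm [ 0.16 -1.7  -0.91] turn [11.15  1.07  0.  ]
64.0 shift cm [ 0.18 -1.84 -1.16] turn [12.74  1.22  0.  ]
70.0 shift cm [ 0.18 -1.93 -1.36] turn [13.94  1.33  0.  ]
```

>>> {"method": "step_arm", "body": {"motion": [{"jaw":255,"x":0.03,"y":-0.29,"z":-0.02,"rx":1.59,"ry":0.15,"rz":0},{"jaw":255,"x":0.05,"y":-0.57,"z":-0.08,"rx":3.19,"ry":0.3,"rz":0},{"jaw":255,"x":0.08,"y":-0.83,"z":-0.18,"rx":4.78,"ry":0.46,"rz":0},{"jaw":255,"x":0.1,"y":-1.09,"z":-0.31,"rx":6.37,"ry":0.61,"rz":0},{"jaw":255,"x":0.13,"y":-1.32,"z":-0.48,"rx":7.96,"ry":0.76,"rz":0},{"jaw":255,"x":0.15,"y":-1.52,"z":-0.68,"rx":9.56,"ry":0.91,"rz":0},{"jaw":255,"x":0.15,"y":-1.52,"z":-0.68,"rx":9.56,"ry":0.91,"rz":0},{"jaw":255,"x":0.15,"y":-1.52,"z":-0.68,"rx":9.56,"ry":0.91,"rz":0}]}}

```text
time_s: 33.8
eef_pos: [0.6101, -0.0763, 0.1373]
orientation: [-1.716, -0.86, 1.787]
ft_force: [0.4, 1.6, -1.4]
width: 0.0208
```

```bash
cat > shaft.py <<'E'
from ik import *
T0=np.array([.7017,-.0513,0]);tx,ty=u(5.46),u(95.46)
st=log();M=R.from_rotvec(st["orientation"]).as_matrix();ax=st["eef_pos"]+M[:,0]*.0206-T0
roll=np.degrees(np.arctan2(-(M[:,0]@-ty)*-1,-M[2,0]));print("axis at TCP: tank",np.array([ax@tx,ax@ty,ax[2]]).round(4),"tool x in tank",(M[:,0]@np.c_[tx,ty,Z]).round(3),"tool z(boat -x?)",(M[:,2]@np.c_[tx,ty,Z]).round(3),st["ft_force"].round(1),st["width"],st["joints"].round(2))
E
python3 shaft.py
```

```text
axis at TCP: tank [-0.0935 -0.0008  0.1235] tool x in tank [ 0.002  0.742 -0.67 ] tool z(boat -x?) [-1.     0.002 -0.001] [ 0.4  1.6 -1.4] 0.020750474478884614 [ 0.78  1.04 -0.79  1.46 -0.14  1.11 -1.19]
```

>>> {"method": "step_arm", "body": {"motion": [{"jaw":255,"x":0.01,"y":-0.16,"z":-0.23,"rx":1.6,"ry":0.15,"rz":0},{"jaw":255,"x":0.03,"y":-0.32,"z":-0.48,"rx":3.2,"ry":0.3,"rz":0},{"jaw":255,"x":0.04,"y":-0.42,"z":-0.68,"rx":4.4,"ry":0.42,"rz":0},{"jaw":255,"x":0.04,"y":-0.46,"z":-0.85,"rx":5.38,"ry":0.51,"rz":0},{"jaw":255,"x":0.04,"y":-0.46,"z":-0.85,"rx":5.38,"ry":0.51,"rz":0},{"jaw":255,"x":0.04,"y":-0.46,"z":-0.85,"rx":5.38,"ry":0.51,"rz":0},{"jaw":255,"x":0.04,"y":-0.46,"z":-0.85,"rx":5.38,"ry":0.51,"rz":0},{"jaw":255,"x":0.04,"y":-0.46,"z":-0.85,"rx":5.38,"ry":0.51,"rz":0}]}}

```text
time_s: 34.6
eef_pos: [0.6119, -0.0791, 0.1321]
orientation: [-1.37, -1.156, 1.466]
ft_force: [-0.2, -0.3, -2.8]
width: 0.0203
```

```bash
python3 shaft.py
python3 - <<'E'
from ik import *
s=robot.snapshot("side");t=robot.snapshot("top")
a=cv2.resize(s["pixels"][100:220,190:350],(640,480),interpolation=cv2.INTER_CUBIC)
b=cv2.resize(t["pixels"][20:170,260:400],(448,480),interpolation=cv2.INTER_CUBIC)
im=np.hstack([a,b])[...,::-1];cv2.imwrite("pics/t1.png",cv2.resize(im,None,fx=.73,fy=.73,interpolation=cv2.INTER_AREA))
E
```

```text
axis at TCP: tank [-0.092   0.0007  0.1267] tool x in tank [ 0.002  0.965 -0.261] tool z(boat -x?) [-1.     0.    -0.006] [-0.2 -0.3 -2.8] 0.020333366732307585 [ 0.88  1.3  -0.92  1.33 -0.31  1.32 -1.08]
```

View pics/t1.png

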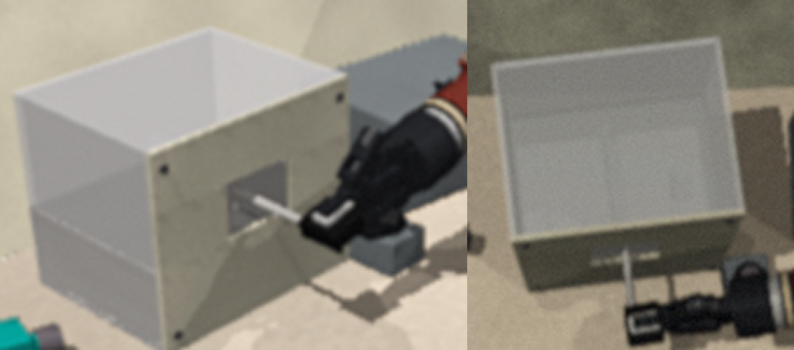

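>>> {"method": "step_arm", "body": {"motion": [{"jaw":255,"x":0,"y":0,"z":0,"rx":0,"ry":0,"rz":0},{"jaw":255,"x":0,"y":0,"z":0,"rx":0,"ry":0,"rz":0},{"jaw":255,"x":-0.01,"y":0.09,"z":0.27,"rx":-1.59,"ry":-0.15,"rz":0},{"jaw":255,"x":-0.02,"y":0.22,"z":0.53,"rx":-3.19,"ry":-0.3,"rz":0},{"jaw":255,"x":-0.04,"y":0.39,"z":0.76,"rx":-4.78,"ry":-0.46,"rz":0},{"jaw":255,"x":-0.06,"y":0.58,"z":0.97,"rx":-6.37,"ry":-0.61,"rz":0},{"jaw":255,"x":-0.08,"y":0.81,"z":1.15,"rx":-7.96,"ry":-0.76,"rz":0},{"jaw":255,"x":-0.08,"y":0.81,"z":1.15,"rx":-7.96,"ry":-0.76,"rz":0}]}}

```text
time_s: 35.5
eef_pos: [0.6112, -0.0653, 0.1469]
orientation: [-1.883, -0.707, 1.927]
ft_force: [0.2, 2.0, -1.0]
width: 0.0204
```

```bash
python3 shaft.py
python3 - <<'E'
from ik import *
st=robot.get_state();T0=np.array([.7017,-.0513,0]);tx,ty=u(5.46),u(95.46)
x=T0+tx*-.092+Z*.1447
go(x,frame(-Z,-ty),st)
E
```

```text
axis at TCP: tank [-0.0914  0.0066  0.13  ] tool x in tank [ 0.003  0.576 -0.818] tool z(boat -x?) [-1.    -0.009 -0.01 ] [ 0.2  2.  -1. ] 0.020413195359032858 [ 0.69  0.91 -0.71  1.52 -0.06  1.02 -1.27]
 shift cm [-0.11  0.52 -0.22] turn [-7.01 -0.59 -0.14] | rows>= 4.1
```

>>> {"method": "step_arm", "body": {"motion": [{"jaw":255,"x":-0.03,"y":0.13,"z":-0.05,"rx":-1.4,"ry":-0.12,"rz":-0.03},{"jaw":255,"x":-0.05,"y":0.26,"z":-0.1,"rx":-2.8,"ry":-0.24,"rz":-0.06},{"jaw":255,"x":-0.08,"y":0.39,"z":-0.15,"rx":-4.2,"ry":-0.36,"rz":-0.1},{"jaw":255,"x":-0.1,"y":0.52,"z":-0.2,"rx":-5.6,"ry":-0.47,"rz":-0.14},{"jaw":255,"x":-0.11,"y":0.52,"z":-0.22,"rx":-7.01,"ry":-0.59,"rz":-0.14},{"jaw":255,"x":-0.11,"y":0.52,"z":-0.22,"rx":-7.01,"ry":-0.59,"rz":-0.14},{"jaw":255,"x":-0.11,"y":0.52,"z":-0.22,"rx":-7.01,"ry":-0.59,"rz":-0.14},{"jaw":255,"x":-0.11,"y":0.52,"z":-0.22,"rx":-7.01,"ry":-0.59,"rz":-0.14}]}}

```text
time_s: 36.3
eef_pos: [0.6089, -0.0701, 0.1376]
orientation: [2.177, 0.085, -2.184]
ft_force: [0.6, -0.8, -2.9]
width: 0.0209
```

```bash
python3 rel.py; python3 shaft.py
python3 - <<'E'
from ik import *
st=robot.get_state();T0=np.array([.7017,-.0513,0]);tx,ty=u(5.46),u(95.46)
go(T0+tx*-.092+Z*.1447,frame(-Z,-ty),st)
s=robot.snapshot("wrist");P=cloud(s)-T0;X=P@tx;Y=P@ty;z=P[...,2]
for a in np.arange(-.055,0,.01):
    k=(abs(X-a)<.004)&(abs(Y)<.03)&(z>.1)&(z<.16);print(a.round(3),k.sum(),z[k].max().round(4) if k.any() else 0,Y[k&(z>.125)].mean().round(4) if k.any() else 0)
for d in robot.tip_of(robot.snapshot("top"),"spec0"):print(d)
E
```

```text
TCP tank x,y,z mm [-94.2  -9.9 137.6] yaw 4.51 tilt [-0.19 -0.07] underside 0.107 F [ 0.6 -0.8 -2.9] w 0.020907057648102145
axis at TCP: tank [-0.0943 -0.0099  0.117 ] tool x in tank [-0.003 -0.001 -1.   ] tool z(boat -x?) [-1.     0.017  0.003] [ 0.6 -0.8 -2.9] 0.020907057648102145 [ 0.28  0.71 -0.34  1.66  0.3   0.83 -1.68]
 shift cm [0.13 1.   0.71] turn [ 0.01 -0.04  0.19] | rows>= 0.2
-0.055 442 0.1218 nan
-0.045 469 0.1219 nan
-0.035 492 0.1216 nan
-0.025 534 0.1214 nan
-0.015 580 0.1217 nan
-0.005 619 0.1221 nan<stdin>:6: RuntimeWarning: Mean of empty slice.
  ret = ret.dtype.type(ret / rcount)
```

>>> {"method": "step_arm", "body": {"motion": [{"jaw":255,"x":0.1,"y":0.3,"z":0.3,"rx":0,"ry":0,"rz":0.1},{"jaw":255,"x":0.1,"y":0.7,"z":0.6,"rx":0,"ry":0,"rz":0.19},{"jaw":255,"x":0.1,"y":1.0,"z":0.75,"rx":0,"ry":0,"rz":0.19},{"jaw":255,"x":0.1,"y":1.0,"z":0.75,"rx":0,"ry":0,"rz":0.19},{"jaw":255,"x":0.1,"y":1.0,"z":0.75,"rx":0,"ry":0,"rz":0.19},{"jaw":255,"x":0.1,"y":1.0,"z":0.75,"rx":0,"ry":0,"rz":0.19},{"jaw":255,"x":0.1,"y":1.0,"z":0.75,"rx":0,"ry":0,"rz":0.19},{"jaw":255,"x":0.1,"y":1.0,"z":0.75,"rx":0,"ry":0,"rz":0.19}]}}

```text
time_s: 37.25
eef_pos: [0.6104, -0.0571, 0.1465]
orientation: [2.169, 0.106, -2.169]
ft_force: [-0.0, -0.3, -2.4]
width: 0.0209
```

```bash
python3 rel.py
```

```text
TCP tank x,y,z mm [-91.4   2.9 146.5] yaw 5.73 tilt [-0.01 -0.14] underside 0.1159 F [-0.  -0.3 -2.4] w 0.020920849496340484
```

>>> {"method": "step_arm", "body": {"motion": [{"jaw":255,"x":0,"y":-0.3,"z":0,"rx":0,"ry":0,"rz":-0.05},{"jaw":255,"x":0,"y":-0.3,"z":0,"rx":0,"ry":0,"rz":-0.05},{"jaw":255,"x":-1,"y":-0.4,"z":0,"rx":0,"ry":0,"rz":-0.05},{"jaw":255,"x":-2.5,"y":-0.54,"z":0,"rx":0,"ry":0,"rz":-0.05},{"jaw":255,"x":-4,"y":-0.68,"z":0,"rx":0,"ry":0,"rz":-0.05},{"jaw":255,"x":-5.5,"y":-0.83,"z":0,"rx":0,"ry":0,"rz":-0.05},{"jaw":255,"x":-7,"y":-0.97,"z":0,"rx":0,"ry":0,"rz":-0.05},{"jaw":255,"x":-8,"y":-1.06,"z":0,"rx":0,"ry":0,"rz":-0.05}]}}

```text
time_s: 38.05
eef_pos: [0.5286, -0.0678, 0.1466]
orientation: [2.17, 0.101, -2.173]
ft_force: [0.5, 0.2, -2.3]
width: 0.0209
```

```bash
python3 rel.py
```

```text
TCP tank x,y,z mm [-173.9    0.   146.6] yaw 5.47 tilt [-0.08 -0.15] underside 0.116 F [ 0.5  0.2 -2.3] w 0.020933242773703467
```

Centred; withdraw another 13 cm.

>>> {"method": "step_arm", "body": {"motion": [{"jaw":255,"x":-1,"y":-0.1,"z":0,"rx":0,"ry":0,"rz":0},{"jaw":255,"x":-3,"y":-0.29,"z":0,"rx":0,"ry":0,"rz":0},{"jaw":255,"x":-5,"y":-0.48,"z":0,"rx":0,"ry":0,"rz":0},{"jaw":255,"x":-7,"y":-0.67,"z":0,"rx":0,"ry":0,"rz":0},{"jaw":255,"x":-9,"y":-0.86,"z":0,"rx":0,"ry":0,"rz":0},{"jaw":255,"x":-11,"y":-1.05,"z":0,"rx":0,"ry":0,"rz":0},{"jaw":255,"x":-13,"y":-1.24,"z":0,"rx":0,"ry":0,"rz":0},{"jaw":255,"x":-14,"y":-1.34,"z":0,"rx":0,"ry":0,"rz":0}]}}

```text
time_s: 38.85
eef_pos: [0.3885, -0.0811, 0.1467]
orientation: [2.17, 0.101, -2.173]
ft_force: [-0.5, -0.3, -1.4]
width: 0.0206
```

```bash
python3 rel.py
python3 - <<'E'
from ik import *
t=robot.snapshot("top");s=robot.snapshot("side")
b=cv2.resize(t["pixels"][20:260,240:400],(320,480),interpolation=cv2.INTER_CUBIC)
a=cv2.resize(s["pixels"][110:230,240:400],(480,360),interpolation=cv2.INTER_CUBIC);a=np.vstack([a,np.zeros((120,480,3),np.uint8)])
cv2.imwrite("pics/t2.png",np.hstack([b,a])[...,::-1])
for d in robot.tip_of(t,"spec0"):print("top",d)
for d in robot.tip_of(s,"spec0"):print("side",d)
E
```

```text
TCP tank x,y,z mm [-3.146e+02  1.000e-01  1.467e+02] yaw 5.47 tilt [-0.08 -0.15] underside 0.1161 F [-0.5 -0.3 -1.4] w 0.02063811284034148
side {'centre': [272.2, 174.2], 'p': 0.48}
```

View pics/t2.png

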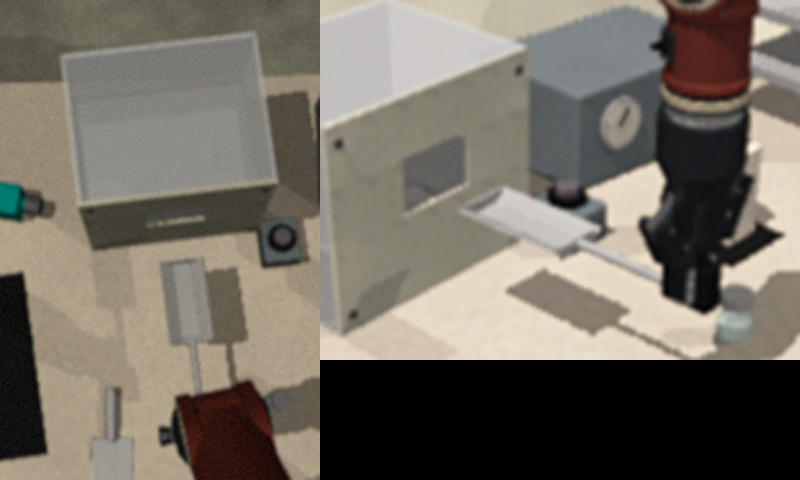

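>>> {"method": "step_arm", "body": {"motion": [{"jaw":255,"x":0,"y":2,"z":0,"rx":0,"ry":0,"rz":0},{"jaw":255,"x":0,"y":5,"z":0,"rx":0,"ry":0,"rz":0},{"jaw":255,"x":0,"y":9,"z":0,"rx":0,"ry":0,"rz":0},{"jaw":255,"x":0,"y":13,"z":0,"rx":0,"ry":0,"rz":0},{"jaw":255,"x":0,"y":17,"z":0,"rx":0,"ry":0,"rz":0},{"jaw":255,"x":0,"y":21,"z":0,"rx":0,"ry":0,"rz":0.1},{"jaw":255,"x":-0.2,"y":25,"z":0,"rx":0,"ry":0,"rz":0.1},{"jaw":255,"x":-0.2,"y":29,"z":0,"rx":0,"ry":0,"rz":0.1}]}}

```text
time_s: 39.85
eef_pos: [0.3892, 0.2121, 0.1466]
orientation: [2.169, 0.113, -2.166]
ft_force: [0.2, -0.3, -1.7]
width: 0.0207
```

>>> {"method": "step_arm", "body": {"motion": [{"jaw":255,"x":0,"y":0.9,"z":-2,"rx":0,"ry":0,"rz":0},{"jaw":255,"x":0,"y":0.9,"z":-4,"rx":0,"ry":0,"rz":0},{"jaw":255,"x":0,"y":0.9,"z":-6,"rx":0,"ry":0,"rz":0},{"jaw":255,"x":0,"y":0.9,"z":-8,"rx":0,"ry":0,"rz":0},{"jaw":255,"x":0,"y":0.9,"z":-8,"rx":0,"ry":0,"rz":0},{"jaw":255,"x":0,"y":0.9,"z":-8,"rx":0,"ry":0,"rz":0},{"jaw":255,"x":0,"y":0.9,"z":-8,"rx":0,"ry":0,"rz":0},{"jaw":255,"x":0,"y":0.9,"z":-8,"rx":0,"ry":0,"rz":0}]}}

```text
time_s: 40.65
eef_pos: [0.3893, 0.2186, 0.0675]
orientation: [2.17, 0.112, -2.165]
ft_force: [-0.6, -0.3, -2.6]
width: 0.0205
```

```bash
python3 rel.py
python3 - <<'E'
from ik import *
st=robot.get_state();print(st["eef_pos"].round(4));go([.3860,.2185,.0335],frame(-Z,-u(96)),st)
s=robot.snapshot("wrist");P=cloud(s);w=P[:330].reshape(-1,3)
for a in (.42,.45,.47,.49):
    k=w[(abs(w[:,0]-a)<.006)&(abs(w[:,1]-.2175-(a-.3855)*.103)<.014)&(w[:,2]>.02)];print(a,len(k),np.percentile(k[:,2],98).round(4), k[k[:,2]>k[:,2].max()-.003][:,1].mean().round(4))
s=robot.snapshot("top");P=cloud(s);w=P.reshape(-1,3);w=w[(w[:,0]>.5)&(w[:,0]<.66)&(abs(w[:,1]-.236)<.05)&(w[:,2]>.03)&(w[:,2]<.08)];print("trough",rect(w),np.percentile(w[:,2],[2,50,98]).round(4))
E
```

```text
TCP tank x,y,z mm [-285.3  298.4   67.5] yaw 5.97 tilt [ 0.12 -0.05] underside 0.0369 F [-0.6 -0.3 -2.6] w 0.0204783502842245
[0.3893 0.2186 0.0675]
 shift cm [-0.33 -0.01 -3.4 ] turn [0.01 0.02 0.01] | rows>= 0.7
0.42 2765 0.0799 0.2189
0.45 738 0.0516 0.2247
0.47 877 0.0515 0.2266
0.49 1002 0.0516 0.2289
trough (array([569.7, 237.3]), array([136.5,  65.8]), 6.1) [0.0341 0.0411 0.0514]
```

>>> {"method": "step_arm", "body": {"motion": [{"jaw":255,"x":-0.3,"y":0,"z":-1,"rx":0,"ry":0,"rz":0},{"jaw":255,"x":-0.3,"y":0,"z":-2,"rx":0,"ry":0,"rz":0},{"jaw":255,"x":-0.3,"y":0,"z":-2.8,"rx":0,"ry":0,"rz":0},{"jaw":255,"x":-0.3,"y":0,"z":-3.2,"rx":0,"ry":0,"rz":0},{"jaw":255,"x":-0.3,"y":0,"z":-3.4,"rx":0,"ry":0,"rz":0},{"jaw":255,"x":-0.3,"y":0,"z":-3.4,"rx":0,"ry":0,"rz":0},{"jaw":255,"x":-0.3,"y":0,"z":-3.4,"rx":0,"ry":0,"rz":0},{"jaw":255,"x":-0.3,"y":0,"z":-3.4,"rx":0,"ry":0,"rz":0}]}}

```text
time_s: 41.55
eef_pos: [0.3854, 0.218, 0.0335]
orientation: [2.167, 0.111, -2.166]
ft_force: [-3.6, -2.8, 8.9]
width: 0.0207
```

>>> {"method": "step_arm", "body": {"motion": [{"jaw":255,"x":0,"y":0,"z":0.05,"rx":0,"ry":0,"rz":0},{"jaw":200,"x":0,"y":0,"z":0.05,"rx":0,"ry":0,"rz":0},{"jaw":140,"x":0,"y":0,"z":0.05,"rx":0,"ry":0,"rz":0},{"jaw":80,"x":0,"y":0,"z":0.05,"rx":0,"ry":0,"rz":0},{"jaw":60,"x":0,"y":0,"z":0.5,"rx":0,"ry":0,"rz":0},{"jaw":60,"x":0,"y":0,"z":4,"rx":0,"ry":0,"rz":0},{"jaw":60,"x":0,"y":0,"z":8,"rx":0,"ry":0,"rz":0},{"jaw":60,"x":0,"y":0,"z":12,"rx":0,"ry":0,"rz":0}]}}

```text
time_s: 42.35
eef_pos: [0.3852, 0.2179, 0.1539]
orientation: [2.165, 0.111, -2.168]
ft_force: [-0.2, 0.4, 0.6]
width: 0.0653
```

>>> {"method": "step_arm", "body": {"motion": [{"jaw":150,"x":1,"y":-4,"z":3,"rx":0,"ry":0,"rz":0},{"jaw":255,"x":3,"y":-9,"z":5,"rx":0,"ry":0,"rz":0},{"jaw":255,"x":5,"y":-13,"z":5,"rx":0,"ry":0,"rz":0},{"jaw":255,"x":7,"y":-17,"z":5,"rx":0,"ry":0,"rz":0},{"jaw":255,"x":9,"y":-21,"z":5,"rx":0,"ry":0,"rz":0},{"jaw":255,"x":11,"y":-25,"z":5,"rx":0,"ry":0,"rz":0},{"jaw":255,"x":13,"y":-29,"z":5,"rx":0,"ry":0,"rz":0},{"jaw":255,"x":15,"y":-33,"z":5,"rx":0,"ry":0,"rz":0}]}}

```text
time_s: 43.15
eef_pos: [0.5359, -0.1138, 0.2028]
orientation: [2.167, 0.111, -2.167]
ft_force: [-0.1, 1.1, 0.1]
width: -0.0001
```

Run:
```python
from ik import *
st=log();print(st["eef_pos"].round(4),st["width"])
s=robot.snapshot("top");P=cloud(s);w=P.reshape(-1,3)
b=w[(w[:,0]>.34)&(w[:,0]<.43)&(abs(w[:,1]-.217)<.04)&(w[:,2]>.035)&(w[:,2]<.06)];print("block",rect(b),len(b))
m=region(s,"boat_mat",(240,203))
if m is not None: v,uu=np.nonzero(m);print("mat",rect(onplane(s,np.c_[uu,v],.002)))
T0=np.array([.7017,-.0513,0]);print("pod/button expected",T0+u(5.46)*-.03+u(95.46)*-.165)
b=w[(abs(w[:,0]-.687)<.03)&(abs(w[:,1]+.218)<.03)&(w[:,2]>.055)&(w[:,2]<.08)];print("button",len(b),b.mean(0).round(4),rect(b),np.percentile(b[:,2],[5,50,95]))
s=robot.snapshot("side");P=cloud(s);w=P.reshape(-1,3)
b=w[(abs(w[:,0]-.687)<.03)&(abs(w[:,1]+.218)<.03)&(w[:,2]>.058)&(w[:,2]<.08)];print("button side",len(b),b.mean(0).round(4) if len(b) else 0,b[:,2].max() if len(b) else 0)
save(s,"f1",crop=(140,90,480,330),f=2.2)
```

```text
[ 0.5359 -0.1138  0.2028] -0.00012379918530036664
block (array([383.3, 216.7]), array([49.4, 22.5]), 5.3) 126
mat (array([499.5, 233.3]), array([298.9, 112.5]), 7.2)
pod/button expected [ 0.687536  -0.2184059  0.       ]
button 2 [ 0.703  -0.2058  0.0575] (array([ 703. , -205.8]), array([3.4, 0. ]), 128.6) [0.05605329 0.05754674 0.05904018]
button side 59 [ 0.6831 -0.2139  0.0642] 0.0718881756078068
```

View pics/f1.png

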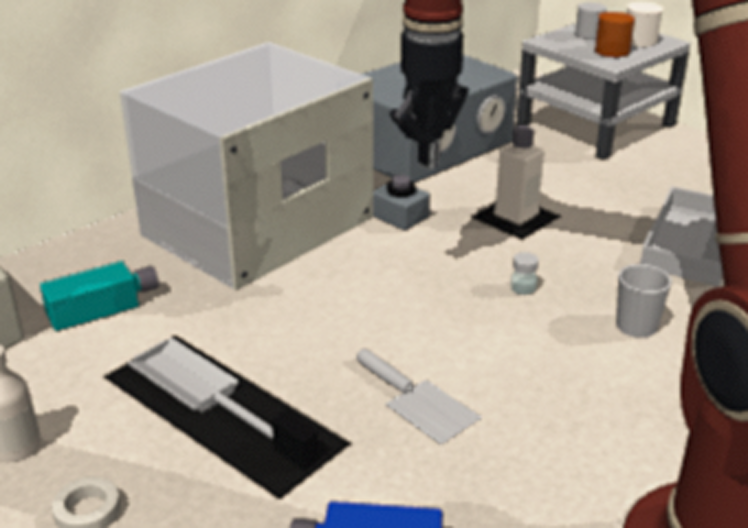

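Run:
```python
from ik import *
st=robot.get_state();tx=u(5.46);t=np.radians(20)
T=frame(np.sin(t)*tx-np.cos(t)*Z,-u(95.46))
x=np.array([.686,-.217,.0])+.002*tx+Z*(.0273+.085);go(x,T,st);show("q",x,T,st["joints"])
```

```text
shift cm [ 15.21 -10.06  -8.98] turn [ 0.43 -3.98 -0.01] | rows>= 4.1
q [ 0.53  0.79 -0.38  1.66  0.31  0.42 -1.43] err 0mm 0.0deg margin 0.41
```

>>> {"method": "step_arm", "body": {"motion": [{"jaw":255,"x":0,"y":-4,"z":0,"rx":0.1,"ry":-1,"rz":0},{"jaw":255,"x":1,"y":-8,"z":0,"rx":0.2,"ry":-2,"rz":0},{"jaw":255,"x":4,"y":-10.06,"z":-1,"rx":0.3,"ry":-3,"rz":0},{"jaw":255,"x":8,"y":-10.06,"z":-3,"rx":0.43,"ry":-3.98,"rz":0},{"jaw":255,"x":12,"y":-10.06,"z":-5,"rx":0.43,"ry":-3.98,"rz":0},{"jaw":255,"x":15,"y":-10.06,"z":-7,"rx":0.43,"ry":-3.98,"rz":0},{"jaw":255,"x":15.2,"y":-10.06,"z":-8.5,"rx":0.43,"ry":-3.98,"rz":0},{"jaw":255,"x":15.2,"y":-10.06,"z":-9,"rx":0.43,"ry":-3.98,"rz":0}]}}

```text
time_s: 44.1
eef_pos: [0.6861, -0.21, 0.1099]
orientation: [2.518, 0.136, -1.772]
ft_force: [-0.3, 0.2, 0.1]
width: 0.0001
```

Run:
```python
from ik import *
st=log();tx=u(5.46);t=np.radians(20);T=frame(np.sin(t)*tx-np.cos(t)*Z,-u(95.46))
x=np.array([.686,-.217,.0])+.002*tx+Z*(.0273+.085);go(x,T,st)
s=robot.snapshot("side");w=robot.snapshot("wrist")
a=cv2.resize(s["pixels"][120:220,270:370],(480,480),interpolation=cv2.INTER_CUBIC);b=cv2.resize(w["pixels"][150:400,195:445],(300,300))
b=np.vstack([b,np.zeros((180,300,3),np.uint8)]);cv2.imwrite("pics/p1.png",np.hstack([a,b])[...,::-1])
P=cloud(w);m=(P[...,2]>.055)&(P[...,2]<.08)&(abs(P[...,0]-.687)<.04)&(abs(P[...,1]+.217)<.04);q=P[m];print(len(q),rect(q) if len(q) else 0,np.percentile(q[:,2],[5,50,95]) if len(q) else 0)
```

```text
shift cm [ 0.19 -0.68  0.24] turn [-0.02 -0.05 -0.13] | rows>= 0.1
2106 (array([ 701.6, -209.9]), array([67.7, 27.8]), 65.4) [0.05563721 0.05700442 0.06736405]
```

View pics/p1.png

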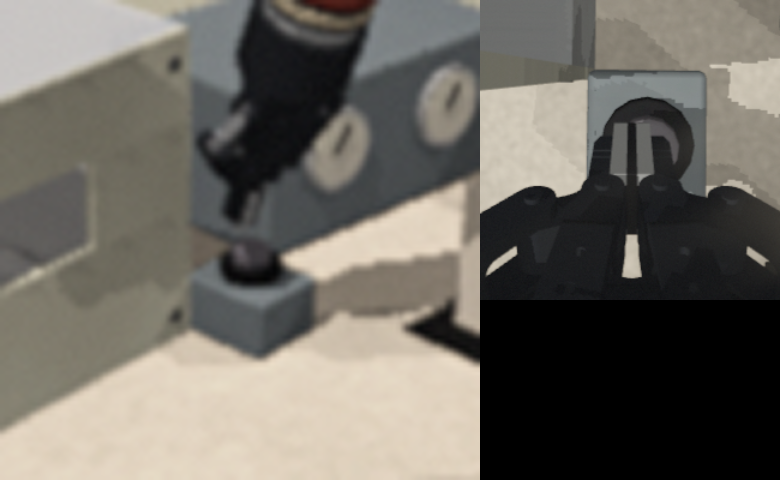

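>>> {"method": "step_arm", "body": {"motion": [{"jaw":255,"x":0,"y":-0.75,"z":0,"rx":0,"ry":0,"rz":-0.1},{"jaw":255,"x":0,"y":-0.75,"z":0,"rx":0,"ry":0,"rz":-0.1},{"jaw":255,"x":0,"y":-0.75,"z":-0.4,"rx":0,"ry":0,"rz":-0.1},{"jaw":255,"x":0,"y":-0.75,"z":-0.8,"rx":0,"ry":0,"rz":-0.1},{"jaw":255,"x":0,"y":-0.75,"z":-1.2,"rx":0,"ry":0,"rz":-0.1},{"jaw":255,"x":0,"y":-0.75,"z":-1.6,"rx":0,"ry":0,"rz":-0.1},{"jaw":255,"x":0,"y":-0.75,"z":-1.8,"rx":0,"ry":0,"rz":-0.1},{"jaw":255,"x":0,"y":-0.75,"z":-1.8,"rx":0,"ry":0,"rz":-0.1}]}}

```text
time_s: 45.0
eef_pos: [0.6873, -0.2198, 0.094]
orientation: [2.526, 0.12, -1.77]
ft_force: [-0.0, 0.3, 0.2]
width: -0.0001
```

>>> {"method": "step_arm", "body": {"motion": [{"jaw":255,"x":0,"y":0.2,"z":-0.1,"rx":0,"ry":0,"rz":0},{"jaw":255,"x":0,"y":0.2,"z":-0.2,"rx":0,"ry":0,"rz":0},{"jaw":255,"x":0,"y":0.2,"z":-0.3,"rx":0,"ry":0,"rz":0},{"jaw":255,"x":0,"y":0.2,"z":-0.4,"rx":0,"ry":0,"rz":0},{"jaw":255,"x":0,"y":0.2,"z":-0.5,"rx":0,"ry":0,"rz":0},{"jaw":255,"x":0,"y":0.2,"z":-0.5,"rx":0,"ry":0,"rz":0},{"jaw":255,"x":0,"y":0.2,"z":-0.5,"rx":0,"ry":0,"rz":0},{"jaw":255,"x":0,"y":0.2,"z":-0.5,"rx":0,"ry":0,"rz":0}]}}

```text
time_s: 45.8
eef_pos: [0.6877, -0.2177, 0.0898]
orientation: [2.527, 0.12, -1.768]
ft_force: [-0.3, 1.1, 3.0]
width: -0.0002
```

Contact at 3 N (spring). Press on to the stop.

>>> {"method": "step_arm", "body": {"motion": [{"jaw":255,"x":0,"y":0,"z":-0.1,"rx":0,"ry":0,"rz":0},{"jaw":255,"x":0,"y":0,"z":-0.2,"rx":0,"ry":0,"rz":0},{"jaw":255,"x":0,"y":0,"z":-0.3,"rx":0,"ry":0,"rz":0},{"jaw":255,"x":0,"y":0,"z":-0.4,"rx":0,"ry":0,"rz":0},{"jaw":255,"x":0,"y":0,"z":-0.5,"rx":0,"ry":0,"rz":0},{"jaw":255,"x":0,"y":0,"z":-0.6,"rx":0,"ry":0,"rz":0},{"jaw":255,"x":0,"y":0,"z":-0.6,"rx":0,"ry":0,"rz":0},{"jaw":255,"x":0,"y":0,"z":-0.6,"rx":0,"ry":0,"rz":0}]}}

```text
time_s: 46.6
eef_pos: [0.688, -0.2178, 0.0867]
orientation: [2.528, 0.119, -1.765]
ft_force: [-8.5, 1.6, 16.2]
width: 0.0001
```

>>> {"method": "step_arm", "body": {"motion": [{"jaw":255,"x":0,"y":0,"z":-0.7,"rx":0,"ry":0,"rz":0},{"jaw":255,"x":0,"y":0,"z":-0.7,"rx":0,"ry":0,"rz":0},{"jaw":255,"x":0,"y":0,"z":0,"rx":0,"ry":0,"rz":0},{"jaw":255,"x":0,"y":0,"z":1,"rx":0,"ry":0,"rz":0},{"jaw":255,"x":-0.5,"y":0,"z":4,"rx":0,"ry":0,"rz":0},{"jaw":255,"x":-3,"y":0,"z":8,"rx":0,"ry":0,"rz":0},{"jaw":255,"x":-7,"y":0,"z":11,"rx":0,"ry":0,"rz":0},{"jaw":255,"x":-11,"y":0,"z":14,"rx":0,"ry":0,"rz":0}]}}

```text
time_s: 47.4
eef_pos: [0.576, -0.2187, 0.2236]
orientation: [2.525, 0.118, -1.771]
ft_force: [-0.7, -1.1, 0.2]
width: -0.0001
```

Run:
```python
from ik import *
st=log();print(st["eef_pos"].round(4),st["time_s"],st["ft_force"].round(1))
t=robot.snapshot("top");s=robot.snapshot("side")
P=cloud(s);print("button top",P.reshape(-1,3)[lambda:0] if 0 else "")
w=P.reshape(-1,3);b=w[(abs(w[:,0]-.687)<.03)&(abs(w[:,1]+.218)<.03)&(w[:,2]>.058)&(w[:,2]<.08)];print(len(b),np.percentile(b[:,2],[50,95]))
for o in specs(t):print(o)
save(t,"z1",crop=(100,20,560,360),f=1.7)
```

```text
[ 0.576  -0.2187  0.2236] 47.4 [-0.7 -1.1  0.2]
button top 
60 [0.06469249 0.06908929]
(6038, [0.4499, -0.2161], np.float64(0.659), [0.22, 0.114], (np.float64(434.0), np.float64(207.0)))
(118, [0.4318, -0.209], np.float64(0.056), [0.033, 0.034], (np.float64(380.0), np.float64(220.0)))
```

View pics/z1.png

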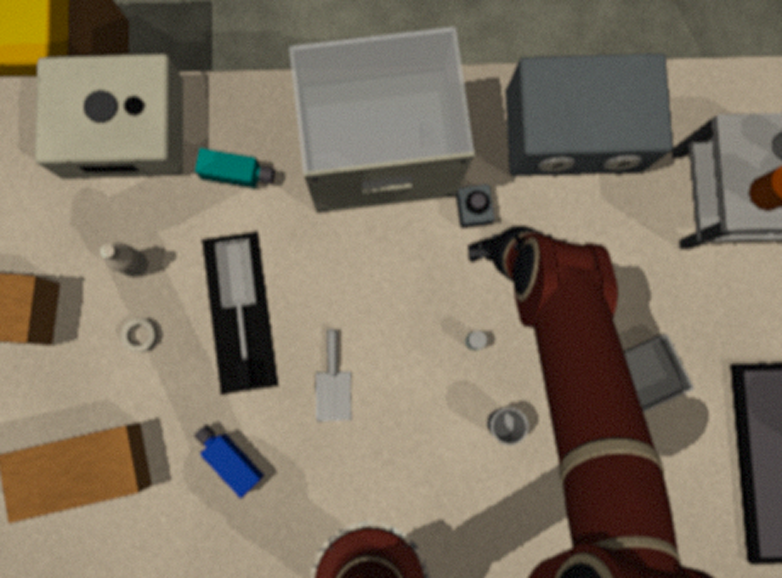

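Run:
```python
from ik import *
s=robot.snapshot("side");P=cloud(s).reshape(-1,3)
k=P[(abs(P[:,0]-.571)<.06)&(abs(P[:,1]+.35)<.06)&(P[:,2]>.02)&(P[:,2]<.2)];c=k[k[:,2]>.12];print("bottle top",k[:,2].max(),c.mean(0).round(3),len(k),[np.round(k[(k[:,2]>a)&(k[:,2]<a+.03)].mean(0),3).tolist() for a in(.03,.07)])
print(robot.close_job())
```

```text
bottle top 0.1481961596991247 [ 0.569 -0.347  0.137] 680 [[0.562, -0.339, 0.046], [0.562, -0.339, 0.085]]
the job is handed in; nothing more can be done
None
```

I finished all the steps and handed the job in after about 47 s of robot time. The report gives no verdict.

- **Bottle:** It stands upright on its mat. The cap measured about 2.5 mm from the mat's middle right after placing, and a last side view still showed it upright there.
- **Specula:** I found three, and all three stood upright in the boat. I slid the boat level through the slot and rolled it 75° inside. It came out empty, and none were left on the worktop. I could not count them inside the tank, so that they all landed there is inferred.
- **Slot clearance:** The wrist force showed no sign of the boat touching the cover plate. While I brought the boat back level, it drifted about 10 mm sideways and 7 mm low. The trough was wholly inside the tank then, and I re-centred it before drawing it out.
- **Boat return:** The boat is level on its mat. Its grip block measured within about 1 mm of where it started.
- **Start button:** I pressed it after the boat was back, until it stopped firmly. The force rose from 3 N on the spring to 16 N. The button's travel itself could not be read directly.
- **Other items:** The jar measured unmoved. The other things looked undisturbed in the last view, except for part of the dish, which the arm hid.

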